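# Fetch the hemmed-in paint pot and restock the supply tray

## Robot

A 6-joint arm with a two-finger parallel gripper is mounted at the origin on the work surface. World frame = base frame: x ahead of the robot, y to its left, z up, the work surface at z = 0. Lengths are in mm, angles in rad, forces in N, time in s.
With the tool pointing down it reaches from about 350 to 775 mm from the base axis. Payload 7.3 kg.
Tool frame: the origin (TCP) lies on the centre line of the jaws, within the pads' length; the fingertips stand 17 mm ahead of it and the grasp point (between the pads) lies 2 mm behind it; z points along the fingers, y is the line along which they close (so a half turn about z gives the same grasp; the last joint's range is limited). The gripper opens to 92 mm and grips with 3 to 60 N. Pads are 19 mm wide; open, the fingers measure 130 mm over their backs; the gripper's body (75 mm by 190 mm) begins 47 mm behind the grasp point.
Start: joints at [-0.146, 0.342, 1.524, -0, 1.275, -0.146], TCP at [525.017, 0.02, 243.741] pointing down, gripper open.
Joint ranges: [-2.53, 2.53], [-0.77, 2.02], [0.04, 2.7], [-1, 4.14], [0.28, 2.66], [-3.11, 3.11]. Speed limits (rad/s): [2.57, 2.57, 3.14, 3.14, 3.14, 3.14].

## Interface

Orientations are given as [roll, pitch, yaw] about the fixed x, y, z axes, in that order (R = Rz(yaw) Ry(pitch) Rx(roll)).
In Python, from plant import bot gives the robot as it stands. The module is installed in compiled form; this text tells all that it offers.
- The arm moves only by the shell command python3 -m pendant 'ROWS'. ROWS is JSON, a list of rows, each a list of 3 entries, a list of its own where there are three numbers: the shift along the world's x, y, z as a fraction of full scale, then the turn, a rotation vector about the world's x, y, z as a fraction of full scale, then the opening, from -1 (shut) to 1 (fully open), so that 0 is half open. In form: [[[tx, ty, tz], [rx, ry, rz], claw], ...]. A call has exactly 10 rows; each row shifts and turns the commanded pose from where the row before left it; what a row does not reach is not made up. Full scale, the value 1, is 30 mm for a shift and 0.12 rad for a turn. A row lasts 1/12 s, in which the tool goes at most 41.7 mm and 7.16 degrees, less where a joint would pass 70% of its speed; a pose out of reach is approached as far as the arm can. A call with a number of a shift or a turn outside -1 to 1 is refused whole. A call with a gripper value outside its range is refused whole. The fingers move at their own pace and stop on an object; the grip force is fixed at half the most. Time passes only in rows, so rows that do not move let the fingers close, or fill a call up. It gives the time, the measured TCP pose, the force, the opening and the grip force at its end, in the units of the state.
- bot.get_obs(): the state, without advancing time (a new reading comes with each control period).
- bot.capture(name): name is "scene" or "side" or "wrist"; returns the picture (384x512x3 uint8, blue, green, red); there is no depth.
- bot.camera_params(name): a dict with "fovy" (degrees; the focal length in pixels is half the picture's height over the tangent of half this angle, whatever the lens; pixels are square), "cx", "cy" (the principal point, pixels), "distortion" ([k1, k2, p1, p2, k3] as OpenCV has them; the pictures are not rectified), "camera_from_world" (4x4, takes a point from world to camera coordinates). Camera axes: x right, y down, z forward; pixel columns grow to the right and rows downward; lengths in mm; the calibration is good to about 2 mm. A picture is of the moment at which its call begins: read the wrist's pose just before it. camera_params takes no time and is no camera call; for the wrist camera it gives the pose at the moment of the call.
- bot.close_job(): hands the job in; it is judged then, once.
The state is a dict: "time": time; "joint_positions": joint angles; "dq": joint speeds; "tau": joint torques, N m; "tool_pos": TCP position; "tcp_rot": TCP orientation; "contact_force": force on the tool from outside, world axes, zero at the start; "moment": the same for the moment, N m; "grip_width": finger opening in mm; "finger_force": force on a finger pad.
Only numpy, scipy, OpenCV 4.12 (cv2) and the standard library are available. Lean on these libraries where they do the work, as an engineer would, in place of code of your own. Each camera call takes 0.05 s, during which the arm holds its last target. There are 200 camera calls.

## Task

The squat pot of fabric paint is wanted for the next bag, but in the wooden supply tray it is hemmed in by three tall containers: the spray can, the squeeze bottle and the square tin. Stand those three on the grey cutting mat first, then lift out the pot and stand it in the middle of the drip saucer, and only then put the three back into the tray, each on the same cork spot it came from. Set each one down rather than dropping it, keep all four upright throughout, and leave the little pin tin and the block stamp in the tray where they are.

Things in the scene. Friction and masses are not known exactly. Their poses are not given: they have to be found in the camera images.
- supply_tray: Fixed plywood tray, 160 mm (its x) by 224 mm (its y), floor 6 mm thick, rim 6 mm wide, 18 mm high. Six cork spots, 58 mm across, flush in the floor: x = +32 (far row) and -32 mm (near row), y = -64, 0, +64 mm. Pot: middle of the far row; tall containers: left and right of it and the spot in front of it, in any order. Origin: centre of underside, on the table; z up; turned up to 15 degrees.
- spray_can_mid (a point): Round aluminium spray can with a paper band and a white cap, 50 mm across, 150 mm tall in all (straight body up to 114 mm, above it the cap, 40 mm across), about 0.2 kg. Point on its axis half-way up, 75 mm above its foot; z along its axis.
- squeeze_bottle_mid (a point): Round white plastic squeeze bottle with a black pointed nozzle, 52 mm across, 125 mm tall in all (straight body up to 92 mm, then shoulder and nozzle), about 0.2 kg. Point on its axis half-way up, 62.5 mm above its foot; z along its axis.
- square_tin_mid (a point): Rectangular steel tin with a paper band and a small black screw cap, 54 mm (its x) by 44 mm (its y), 126 mm tall in all (straight body up to 110 mm, cap 26 mm across), about 0.24 kg. Point on its axis half-way up, 63 mm above its foot; z up.
- paint_pot_mid (a point): Squat round white paint pot with an aluminium screw lid, 56 mm across and 60 mm tall, about 0.16 kg. Point on its axis half-way up, 30 mm above its foot; z along its axis.
- cutting_mat: Fixed flat grey cutting mat with a fine grid, 260 mm (its x) by 160 mm (its y), 3 mm thick, lying on the left or the right of the tray: the side area. Origin: centre of its underside on the table; x along its length.
- saucer: Fixed round white drip saucer, 120 mm across at the rim, 11 mm high, flat inner floor about 92 mm across and 4 mm above the table, on the other side of the tray from the mat. Origin: centre of its underside on the table.
- pin_tin: Low round steel tin, 46 mm across, 27 mm tall, on a near corner spot of the tray: a bystander, to be left alone. Origin: centre of its underside.
- block_stamp: Wooden block stamp, 42 mm square with a round knob, 40 mm tall in all, on the other near corner spot of the tray: a bystander, to be left alone. Origin: centre of its underside.
Mind the look-alikes: they are no part of the job. There is more than one size of the saucer; the job needs the larger.

How it is judged:
By the outcome, as a careful person would: the job done as asked, in the order asked, and still so for the second after the job is handed in, with the robot touching nothing.
It also fails if it takes over 131 s, if anything falls off the work surface, if the arm or the gripper's body presses on something with over 40 N, if the wrist force passes 120 N, or if a joint passes its speed limit or range.

## Working session

There is one attempt and no reset: what is moved stays moved. The work goes in short steps, Python scripts to look and compute and a shell command to move; the robot and the scene stay as the last step left them, time stands still between calls to the robot, and variables do not carry over. Pictures are saved under pics/ and viewed, at most 14 in all, crops included, and the job is handed in when it is done.

```bash
mkdir -p pics; python3 - <<'E'
from plant import bot
import cv2,numpy as np
for n in("scene","side"):
    im=bot.capture(n);cv2.imwrite(f"pics/{n}0.png",im)
    p=bot.camera_params(n);print(n,p["fovy"],p["cx"],p["cy"],p["distortion"],np.round(np.array(p["camera_from_world"]),3).tolist())
print(bot.get_obs())
E
```

```text
scene 45.97360511377532 248.9644513414893 191.0794472477714 [-0.06125005  0.          0.          0.          0.        ] [[0.76, 0.65, 0.005, -370.782], [0.528, -0.614, -0.586, -202.066], [-0.378, 0.448, -0.81, 1405.754], [0.0, 0.0, 0.0, 1.0]]
side 54.84715039605479 255.38361810442615 190.01689036156336 [-0.01305919  0.          0.          0.          0.        ] [[-0.93, -0.367, -0.004, 445.336], [-0.277, 0.709, -0.649, 184.872], [0.241, -0.603, -0.761, 775.736], [0.0, 0.0, 0.0, 1.0]]
{'time': 0.1, 'joint_positions': array([-1.46003576e-01,  3.42615597e-01,  1.52491319e+00,  6.60473010e-06,
        1.27538827e+00, -1.45979271e-01]), 'dq': array([-0.00037829, -0.00180222, -0.0030396 ,  0.00062256,  0.0001053 ,
       -0.00123506]), 'tau': array([ 1.49919495e-03, -4.32001984e+01, -2.44694173e+01,  7.19219679e-02,
        5.25739230e-02, -9.79429342e-05]), 'tool_pos': array([5.24666561e+02, 7.13363417e-02, 2.43136777e+02]), 'tcp_rot': array([-3.14028326e+00, -1.98898164e-04,  1.57076996e+00]), 'contact_force': array([ 0.40892484,  0.02538679, -0.65942517]), 'moment': array([ 0.00593301, -0.0207847 ,  0.04196224]), 'finger_force': 0.0, 'grip_width': 91.94407171853673}
```

View pics/scene0.png

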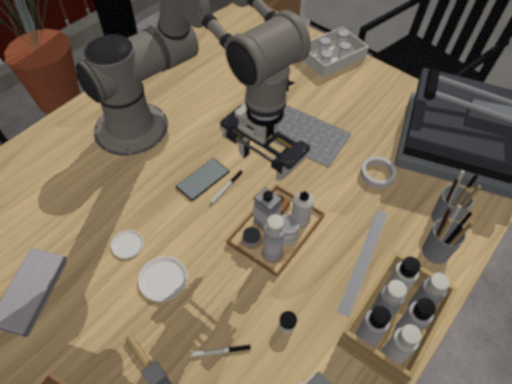

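View pics/side0.png

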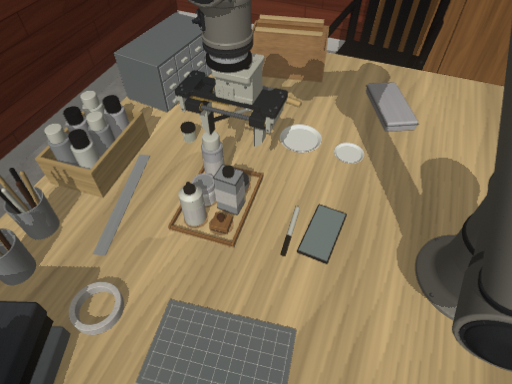

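The scene view shows the tray around (277,230). The mat is behind the gripper around (310,135). There are two saucers, at (163,280) (larger) and (127,244) (smaller). In the side view they are at (301,138) and (348,153). Next I'll enlarge the tray and saucers.

```bash
cat > h.py <<'E'
import cv2,numpy as np
from plant import bot
def cam(n):
    p=bot.camera_params(n);f=192/np.tan(np.radians(p["fovy"]/2))
    return np.array([[f,0,p["cx"]],[0,f,p["cy"]],[0,0,1]]),np.array(p["distortion"],float),np.array(p["camera_from_world"],float)
def ray(c,uv):
    K,d,T=c;x,y=cv2.undistortPoints(np.array([[uv]],float),K,d)[0,0]
    return -T[:3,:3].T@T[:3,3],T[:3,:3].T@np.array([x,y,1])
def onz(c,uv,z):
    o,r=ray(c,uv);return o+r*(z-o[2])/r[2]
def tri(a,ua,b,ub):
    o1,r1=ray(a,ua);o2,r2=ray(b,ub);s=np.linalg.lstsq(np.c_[r1,-r2],o2-o1,rcond=None)[0]
    p,q=o1+s[0]*r1,o2+s[1]*r2;return np.round((p+q)/2,1),round(np.linalg.norm(p-q),1)
def proj(c,P):
    K,d,T=c;return cv2.projectPoints(np.array(P,float).reshape(-1,1,3),cv2.Rodrigues(T[:3,:3])[0],T[:3,3],K,d)[0][:,0]
E
python3 - <<'E'
import cv2,numpy as np
def crop(n,x,y,w,h,s):
    im=cv2.imread(f"pics/{n}0.png")[y:y+h,x:x+w];im=cv2.resize(im,None,fx=s,fy=s,interpolation=cv2.INTER_CUBIC)
    for i in range(0,w,10):
        if (x+i)%20==0: cv2.putText(im,str(x+i),(i*s,9),0,.35,(0,0,255));cv2.line(im,(i*s,10),(i*s,16),(0,0,255))
    for j in range(0,h,10):
        if (y+j)%20==0: cv2.putText(im,str(y+j),(0,j*s+4),0,.35,(0,0,255))
    return im
a=crop("scene",220,180,110,100,7);cv2.imwrite("pics/c1.png",a[:600,:800])
a=crop("side",160,120,110,130,4);b=crop("scene",100,220,90,130,4);cv2.imwrite("pics/c2.png",np.hstack([a,b])[:600,:800])
E
```

```text
(no output)
```

View pics/c1.png

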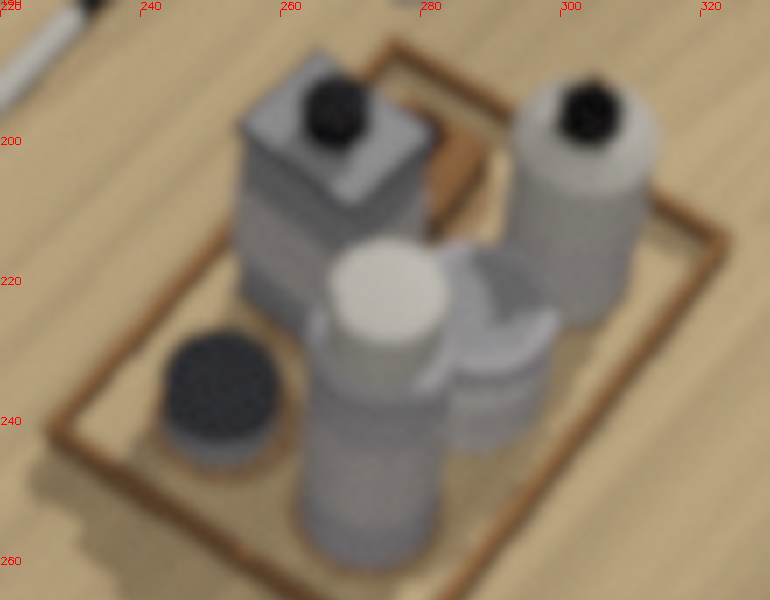

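View pics/c2.png

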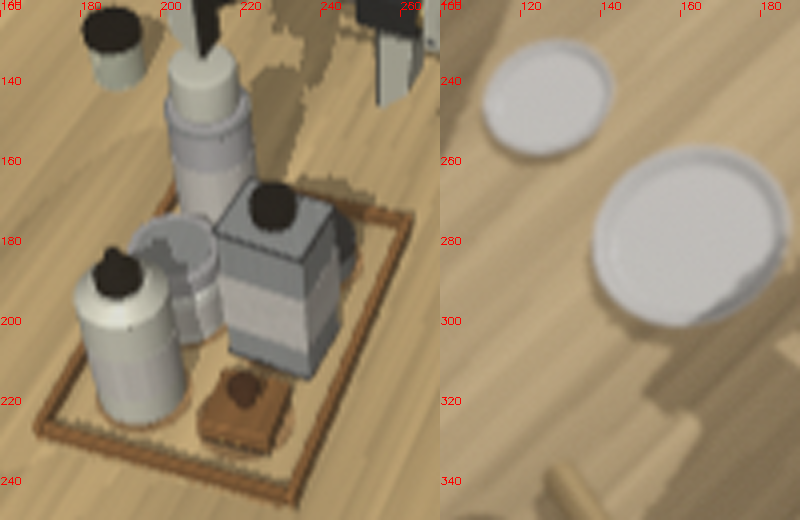

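```bash
python3 - <<'E'
from h import *
a,b=cam("scene"),cam("side")
for n,u,v in [("NL",(276,186),(233.7,246)),("FL",(324,214),(169.5,227.5)),("NR",(226.5,241),(263,173.5)),("spray",(275.6,221.4),(210.7,137.5)),("tin",(268,195.4),(228.2,170.7)),("bot",(304.3,195),(188,182.5)),("pot",(289.6,223.6),(203.7,180)),("sauc",(162.5,278.7),(301,138)),("ssmall",(127,244.5),(348.5,153))]:
    print(n,*tri(a,u,b,v))
print([onz(b,p,3).round() for p in((174,302),(297,331))],[onz(a,p,3).round() for p in((350,133),(325,162),(285,105))])
from scipy.spatial.transform import Rotation as R
for n,p in(("NL",(276,186)),("FL",(324,214)),("NR",(226.5,241))):print(onz(a,p,18).round(1))
print(np.round(cam("wrist")[2],3).tolist())
E
```

```text
NL [489.2 111.1   4.8] 4.6
FL [646.4 120.6   7. ] 3.8
NR [ 504.8 -112.4   11.6] 5.3
spray [611.7 -55.5 147.5] 3.5
tin [542.4   4.  122.5] 3.2
bot [608.8  64.6 120.2] 1.7
pot [611.5   4.6  64.5] 7.2
sauc [ 454.6 -289.2    3.4] 3.4
ssmall [ 3.143e+02 -2.822e+02 -2.000e-01] 1.5
[array([547., 273.,   3.]), array([300., 238.,   3.])] [array([537., 422.,   3.]), array([545., 275.,   3.]), array([310., 388.,   3.])]
[496.8 104.2  18. ]
[650.8 115.   18. ]
[ 509.8 -113.8   18. ]
[[1.0, 0.0, -0.001, -525.713], [0.0, -0.966, 0.26, -31.836], [-0.001, -0.26, -0.966, 390.5], [0.0, 0.0, 0.0, 1.0]]
```

```bash
cat > snap.py <<'E'
import sys,pickle
from h import *
n,tag=sys.argv[1:3]
c=cam(n);im=bot.capture(n);cv2.imwrite(f"pics/{tag}.png",im);pickle.dump(c,open(f"pics/{tag}.pkl","wb"))
im=cv2.resize(im,None,fx=1.5,fy=1.5,interpolation=cv2.INTER_CUBIC)
for i in range(0,512,50): cv2.putText(im,str(i),(int(i*1.5),9),0,.35,(0,0,255));cv2.line(im,(int(i*1.5),10),(int(i*1.5),15),(0,0,255))
for i in range(0,384,50): cv2.putText(im,str(i),(0,int(i*1.5)+4),0,.35,(0,0,255))
cv2.imwrite(f"pics/{tag}v.png",im);o=bot.get_obs();print(o["time"],o["tool_pos"].round(1),o["tcp_rot"].round(3))
E
python3 snap.py wrist w0; python3 - <<'E'
from h import *
a=cam("scene")
q=[onz(a,(220+u/7,180+v/7),116)[:2].round(1) for u,v in((240,123),(350,203),(432,130),(318,52))];print(q)
for i in range(4):d=q[(i+1)%4]-q[i];print(np.linalg.norm(d),np.degrees(np.arctan2(d[1],d[0])))
E
```

```text
0.15 [5.248e+02 1.000e-01 2.432e+02] [-3.141 -0.     1.571]
[array([519.7, -18.4]), array([570. , -19.4]), array([572.5,  23.1]), array([520.9,  23.3])]
50.30993937583304 -1.1389310679952696
42.573465914816005 86.63353933657021
51.60038759544353 179.77792444730653
41.71726261393478 -91.64834450489604
```

View pics/w0v.png

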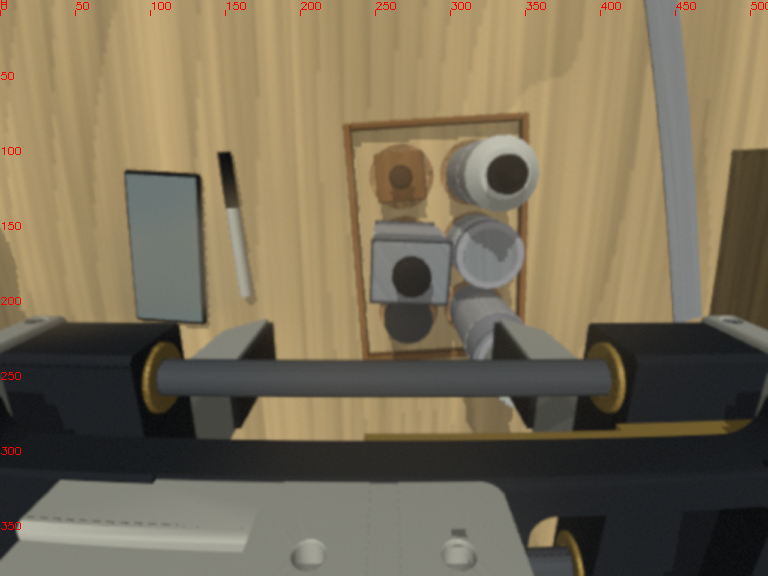

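The wrist view shows the bottle tip at (338,116), tin cap at (274,185), pot lid at (325,169), and tray corners at NL (231,83), FL (352,76) and NR (242,237).

```bash
python3 - <<'E'
from h import *
w=cam("wrist");a=cam("scene");b=cam("side")
s=1.5
for n,u,z in[("bot",(507,174),125),("botbody",(497,172),98),("tin",(411,277),132),("tA",(371,240),116),("tB",(451,240),116),("tC",(448,304),116),("tD",(371,302),116),("pot",(487,253),66),("NL",(346,125),18),("FL",(528,114),18),("NR",(363,356),18),("stamp",(400,176),46)]:
    print(n,onz(w,np.array(u)/s,z).round(1))
for n,u,v in[("bot",(304.3,195),(338,116)),("tin",(268,195.4),(274,184.7)),("pot",(289.6,223.6),(324.7,168.7)),("NL",(276,186),(230.7,83.3)),("FL",(324,214),(352,76))]:print(n,*tri(a,u,w,v))
print("spray a,b on 156",onz(a,(275.6,221.4),156),onz(b,(210.7,137.5),156))
E
```

```text
bot [603.3  69.7 125. ]
botbody [604.2  70.8  98. ]
tin [543.9   5.  132. ]
tA [517.9  26.4 116. ]
tB [571.4  26.5 116. ]
tC [571.2 -18.5 116. ]
tD [517.5 -17.1 116. ]
pot [609.1   7.8  66. ]
NL [494.1 109.7  18. ]
FL [649.7 119.5  18. ]
NR [ 506.  -105.1   18. ]
stamp [539.6  67.3  46. ]
bot [606.9  69.7 112.9] 0.2
tin [544.6   3.3 124.9] 0.5
pot [612.    7.7  60.5] 3.3
NL [492.9 110.6   8. ] 0.8
FL [650.3 119.1  13.5] 2.7
spray a,b on 156 [616.14626915 -59.09083382 156.        ] [605.20240371 -48.13008665 156.        ]
```

```bash
python3 -m pendant '[[[0.5,-0.3,0],[0,0,0],1],[[0.8,-0.5,0],[0,0,0],1],[[0.8,-0.5,0],[0,0,0],1],[[0.6,-0.4,0],[0,0,0],1],[[0.2,-0.2,0],[0,0,0],1],[[0,0,0],[0,0,0],1],[[0,0,0],[0,0,0],1],[[0,0,0],[0,0,0],1],[[0,0,0],[0,0,0],1],[[0,0,0],[0,0,0],1]]'; python3 snap.py wrist w1
```

```text
time: 0.98
tool_pos: [611.5, -56.3, 244.2]
tcp_rot: [3.141, -0.0, 1.572]
contact_force: [-0.1, 0.6, 0.3]
grip_width: 91.4
finger_force: 0.0
1.0333 [611.6 -56.4 244.2] [3.141 0.    1.571]
```

View pics/w1v.png

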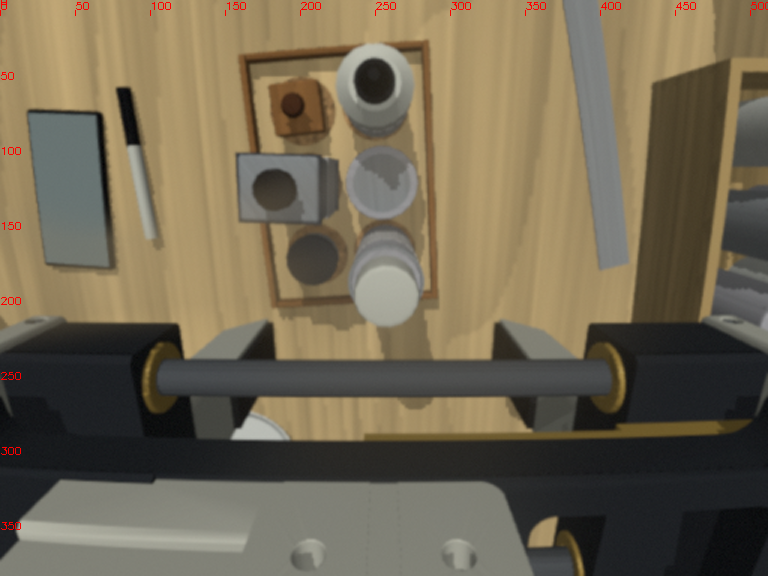

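```bash
python3 - <<'E'
from h import *
import pickle
w=pickle.load(open("pics/w1.pkl","rb"));w0=pickle.load(open("pics/w0.pkl","rb"))
s=1.5
for n,u,z in[("spray",(386,294),156),("bot",(375,79),125),("botbody",(375,86),98),("tin",(275,190),132),("tA",(237,153),116),("tB",(322,154),116),("tC",(319,222),116),("tD",(238,219),116),("pot",(382,184),66),("NL",(242,56),18),("FL",(427,42),18),("NR",(275,303),18),("FR",(436,294),18)]:
    print(n,onz(w,np.array(u)/s,z).round(1))
for n,u,v in[("bot",(507,174),(375,79)),("tin",(411,277),(275,190)),("pot",(487,253),(382,184)),("NL",(346,125),(242,56)),("FL",(528,114),(427,42))]:print(n,*tri(w0,np.array(u)/s,w,np.array(v)/s))
E
```

```text
spray [614.6 -55.7 156. ]
bot [607.9  68.2 125. ]
botbody [607.4  69.4  98. ]
tin [546.4   3.6 132. ]
tA [519.   26.5 116. ]
tB [573.8  25.4 116. ]
tC [570.3 -18.  116. ]
tD [516.1 -15.8 116. ]
pot [612.    5.2  66. ]
NL [495.1 109.3  18. ]
FL [649.  119.1  18. ]
NR [ 509.6 -106.9   18. ]
FR [663.1 -97.8  18. ]
bot [607.3  70.2 112.2] 1.4
tin [544.4   3.2 124.6] 0.2
pot [612.1   5.1  53.4] 0.7
NL [493.7 110.2  13.9] 0.2
FL [649.  119.1  19. ] 0.7
```

```bash
python3 -m pendant '[[[0.1,0,-0.5],[0,0,0],1],[[0,0,-1],[0,0,0],1],[[0,0,-1],[0,0,0],1],[[0,0,-1],[0,0,0],1],[[0,0,-0.6],[0,0,0],1],[[0,0,-0.27],[0,0,0],1],[[0,0,0],[0,0,0],1],[[0,0,0],[0,0,0],-1],[[0,0,0],[0,0,0],-1],[[0,0,0],[0,0,0],-1]]'; python3 -m pendant '[[[0,0,0],[0,0,0],-1],[[0,0,0],[0,0,0],-1],[[0,0,0],[0,0,0],-1],[[0,0,0],[0,0,0],-1],[[0,0,0.1],[0,0,0],-1],[[0,0,0.1],[0,0,0],-1],[[0,0,0.3],[0,0,0],-1],[[0,0,0.3],[0,0,0],-1],[[0,0,0],[0,0,0],-1],[[0,0,0],[0,0,0],-1]]'
```

```text
time: 1.87
tool_pos: [616.0, -57.1, 114.5]
tcp_rot: [3.138, 0.001, 1.571]
contact_force: [0.2, 0.3, 0.2]
grip_width: 76.1
finger_force: 0.0
time: 2.7
tool_pos: [615.6, -57.1, 137.8]
tcp_rot: [3.139, 0.0, 1.571]
contact_force: [-0.5, -0.3, -2.7]
grip_width: 49.2
finger_force: 29.9
```

```bash
python3 -m pendant '[[[0,0,0.4],[0,0,0],-1],[[0,0,0.8],[0,0,0],-1],[[0,0,0.9],[0,0,0],-1],[[0,0,0.8],[0,0,0],-1],[[0,0.2,0.7],[0,0,0],-1],[[-0.1,0.5,0.3],[0,0,0],-1],[[-0.3,0.8,0],[0,0,0],-1],[[-0.3,0.9,0],[0,0,0],-1],[[-0.3,0.9,0],[0,0,0],-1],[[-0.3,0.9,0],[0,0,0],-1]]'; python3 -m pendant '[[[-0.3,0.9,0],[0,0,0],-1],[[-0.3,0.9,0],[0,0,0],-1],[[-0.3,0.9,0],[0,0,0],-1],[[-0.3,0.9,0],[0,0,0],-1],[[-0.3,0.9,0],[0,0,0],-1],[[-0.3,0.9,0],[0,0,0],-1],[[-0.3,0.9,0],[0,0,0],-1],[[-0.3,0.9,0],[0,0,0],-1],[[-0.3,0.9,0],[0,0,0],-1],[[-0.2,0.6,0],[0,0,0],-1]]';python3 -m pendant '[[[-0.1,0.6,0],[0,0,0],-1],[[0,0.6,0],[0,0,0],-1],[[0,0.4,0],[0,0,0],-1],[[0,0.2,0],[0,0,0],-1],[[0,0,-0.5],[0,0,0],-1],[[0,0,-0.5],[0,0,0],-1],[[0,0,-0.5],[0,0,0],-1],[[0,0,-0.3],[0,0,0],-1],[[0,0,0],[0,0,0],-1],[[0,0,0],[0,0,0],-1]]';  python3 snap.py wrist w2
```

```text
time: 3.53
tool_pos: [574.6, 71.0, 252.6]
tcp_rot: [-3.14, -0.0, 1.571]
contact_force: [1.4, 0.4, -2.0]
grip_width: 49.4
finger_force: 29.9
time: 4.37
tool_pos: [486.7, 332.9, 252.6]
tcp_rot: [-3.14, -0.0, 1.573]
contact_force: [0.4, -1.2, -2.0]
grip_width: 49.0
finger_force: 29.9
time: 5.2
tool_pos: [486.0, 383.7, 199.4]
tcp_rot: [-3.141, 0.001, 1.57]
contact_force: [0.1, -0.7, -1.5]
grip_width: 49.2
finger_force: 29.9
5.25 [486.4 384.  200.2] [ 3.141 -0.     1.57 ]
```

View pics/w2v.png

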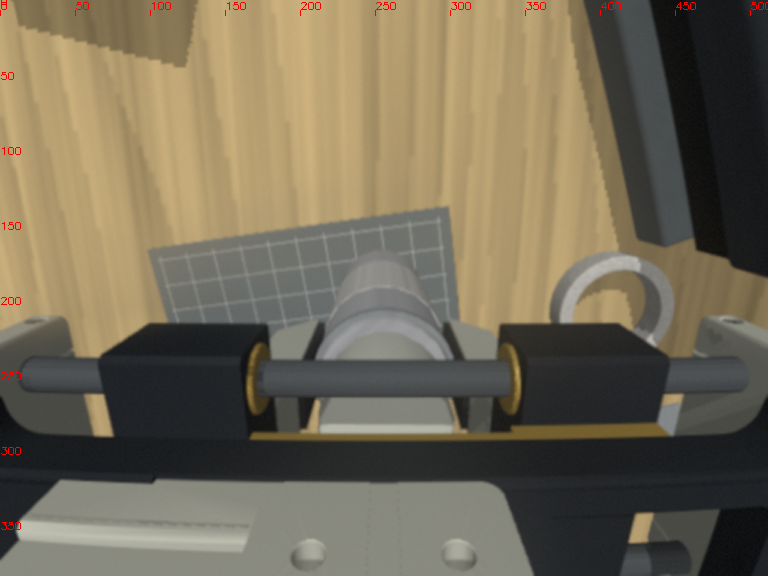

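```bash
python3 - <<'E'
from h import *
import pickle
w=pickle.load(open("pics/w2.pkl","rb"))
P=[onz(w,np.array(u)/1.5,3) for u in((150,249),(448,207))];d=P[1]-P[0];print(P,np.linalg.norm(d),np.arctan2(d[1],d[0]))
d/=np.linalg.norm(d);print((P[0]+P[1])/2-80*np.array([-d[1],d[0],0]))
E
```

```text
[array([286.56791756, 391.41020757,   3.        ]), array([540.72144851, 426.03433385,   3.        ])] 256.5011645538395 0.13539956956067725
[424.44358177 329.4544728    3.        ]
```

```bash
python3 -m pendant '[[[0,0,-0.5],[0,0,0],-1],[[0,0,-0.7],[0,0,0],-1],[[0,0,-0.7],[0,0,0],-1],[[0,0,-0.4],[0,0,0],-1],[[0,0,-0.3],[0,0,0],-1],[[0,0,-0.1],[0,0,0],-1],[[0,0,-0.1],[0,0,0],-1],[[0,0,-0.05],[0,0,0],-1],[[0,0,0],[0,0,0],-1],[[0,0,0],[0,0,0],-1]]'
```

```text
time: 6.08
tool_pos: [486.4, 384.3, 115.0]
tcp_rot: [3.14, -0.001, 1.571]
contact_force: [-0.2, 0.4, -1.6]
grip_width: 49.0
finger_force: 29.9
```

```bash
python3 -m pendant '[[[0,0,-0.06],[0,0,0],-1],[[0,0,-0.05],[0,0,0],-1],[[0,0,0],[0,0,0],-1],[[0,0,0],[0,0,0],-1],[[0,0,0],[0,0,0],-1],[[0,0,0],[0,0,0],-1],[[0,0,0],[0,0,0],-1],[[0,0,0],[0,0,0],-1],[[0,0,0],[0,0,0],-1],[[0,0,0],[0,0,0],-1]]'
```

```text
time: 6.92
tool_pos: [486.0, 384.0, 110.8]
tcp_rot: [3.142, 0.0, 1.571]
contact_force: [-0.4, 0.2, -2.2]
grip_width: 49.2
finger_force: 29.9
```

```bash
python3 -m pendant '[[[0,0,-0.03],[0,0,0],-1],[[0,0,-0.02],[0,0,0],-1],[[0,0,0],[0,0,0],-1],[[0,0,0],[0,0,0],-1],[[0,0,0],[0,0,0],-1],[[0,0,0],[0,0,0],-1],[[0,0,0],[0,0,0],-1],[[0,0,0],[0,0,0],-1],[[0,0,0],[0,0,0],-1],[[0,0,0],[0,0,0],-1]]'
```

```text
time: 7.75
tool_pos: [486.1, 384.2, 109.8]
tcp_rot: [3.141, -0.0, 1.571]
contact_force: [-0.8, -0.3, 6.2]
grip_width: 49.6
finger_force: 30.0
```

```bash
python3 -m pendant '[[[0,0,0],[0,0,0],1],[[0,0,0],[0,0,0],1],[[0,0,0],[0,0,0],1],[[0,0,0],[0,0,0],1],[[0,0,0.4],[0,0,0],1],[[0,0,0.8],[0,0,0],1],[[0,0,1],[0,0,0],1],[[0,0,1],[0,0,0],1],[[0.2,-0.4,0.5],[0,0,0],1],[[0.35,-0.9,0.2],[0,0,0],1]]';python3 -m pendant '[[[0.37,-1,0],[0,0,0],1],[[0.37,-1,0],[0,0,0],1],[[0.37,-1,0],[0,0,0],1],[[0.37,-1,0],[0,0,0],1],[[0.37,-1,0],[0,0,0],1],[[0.37,-1,0],[0,0,0],1],[[0.37,-1,0],[0,0,0],1],[[0.37,-1,0],[0,0,0],1],[[0.37,-0.75,0],[0,0,0],1],[[0.17,-0.4,0],[0,0,0],1]]';python3 -m pendant '[[[0,0,0],[0,0,0],1],[[0,0,0],[0,0,0],1],[[0,0,0],[0,0,0],1],[[0,0,0],[0,0,0],1],[[0,0,0],[0,0,0],1],[[0,0,0],[0,0,0],1],[[0,0,0],[0,0,0],1],[[0,0,0],[0,0,0],1],[[0,0,0],[0,0,0],1],[[0,0,0],[0,0,0],1]]'; python3 snap.py side s1
```

```text
time: 8.58
tool_pos: [502.8, 347.6, 229.6]
tcp_rot: [3.137, -0.004, 1.574]
contact_force: [0.4, -0.4, -0.7]
grip_width: 91.4
finger_force: 0.0
time: 9.42
tool_pos: [608.5, 67.4, 226.0]
tcp_rot: [3.141, 0.001, 1.568]
contact_force: [0.1, -0.1, -0.4]
grip_width: 91.7
finger_force: 0.0
time: 10.25
tool_pos: [607.5, 70.6, 226.3]
tcp_rot: [3.141, 0.0, 1.571]
contact_force: [-0.0, 0.2, -0.1]
grip_width: 92.0
finger_force: 0.0
10.3 [607.5  70.5 226.3] [-3.142 -0.     1.571]
```

View pics/s1v.png

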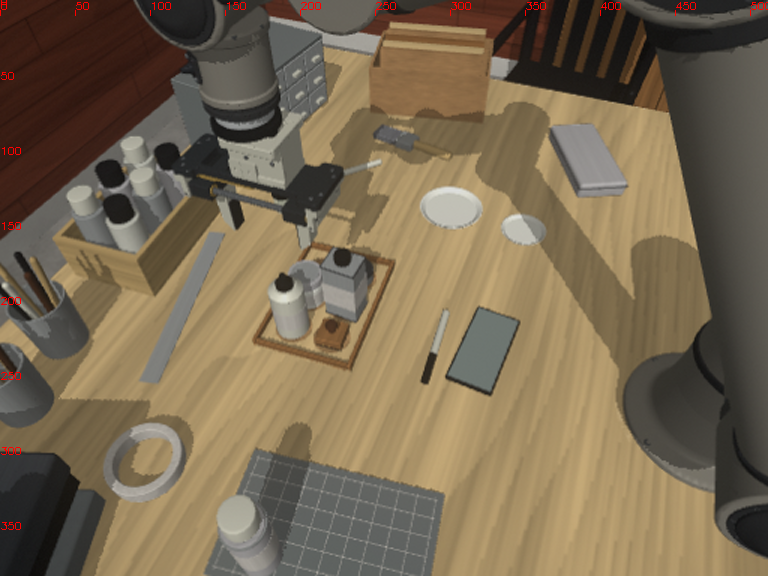

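Spray can stands upright on the mat at (165,355). Next is the bottle.

```bash
python3 -m pendant '[[[0,0,-0.5],[0,0,0],1],[[0,0,-1],[0,0,0],1],[[0,0,-1],[0,0,0],1],[[0,0,-1],[0,0,0],1],[[0,0,-0.8],[0,0,0],1],[[0,0,-0.33],[0,0,0],1],[[0,0,0],[0,0,0],1],[[0,0,0],[0,0,0],-1],[[0,0,0],[0,0,0],-1],[[0,0,0],[0,0,0],-1]]'; python3 -m pendant '[[[0,0,0],[0,0,0],-1],[[0,0,0],[0,0,0],-1],[[0,0,0],[0,0,0],-1],[[0,0,0],[0,0,0],-1],[[0,0,0],[0,0,0],-1],[[0,0,0.1],[0,0,0],-1],[[0,0,0.3],[0,0,0],-1],[[0,0,0.3],[0,0,0],-1],[[0,0,0],[0,0,0],-1],[[0,0,0],[0,0,0],-1]]'
```

```text
time: 11.13
tool_pos: [608.7, 70.5, 89.4]
tcp_rot: [3.138, 0.0, 1.571]
contact_force: [0.6, -0.0, 0.0]
grip_width: 76.3
finger_force: 0.0
time: 11.97
tool_pos: [608.1, 70.5, 109.5]
tcp_rot: [3.139, 0.0, 1.571]
contact_force: [-0.0, -0.1, -1.2]
grip_width: 51.2
finger_force: 29.9
```

```bash
python3 -m pendant '[[[0,0,0.5],[0,0,0],-1],[[0,0,0.7],[0,0,0],-1],[[0,0,0.6],[0,0,0],-1],[[-0.26,0.25,0.3],[0,0,0],-1],[[-0.6,0.6,0],[0,0,0],-1],[[-0.9,0.9,0],[0,0,0],-1],[[-0.9,0.95,0],[0,0,0],-1],[[-0.9,0.95,0],[0,0,0],-1],[[-0.9,0.95,0],[0,0,0],-1],[[-0.9,0.95,0],[0,0,0],-1]]'; python3 -m pendant '[[[-0.9,0.95,0],[0,0,0],-1],[[-0.9,0.95,0],[0,0,0],-1],[[-0.9,0.95,0],[0,0,0],-1],[[-0.9,0.9,0],[0,0,0],-1],[[-0.6,0.6,0],[0,0,0],-1],[[-0.4,0.4,0],[0,0,0],-1],[[-0.2,0.2,0],[0,0,0],-1],[[0,0,-0.5],[0,0,0],-1],[[0,0,-0.5],[0,0,0],-1],[[0,0,-0.4],[0,0,0],-1]]';python3 -m pendant '[[[0,0,-0.4],[0,0,0],-1],[[0,0,-0.4],[0,0,0],-1],[[0,0,-0.3],[0,0,0],-1],[[0,0,-0.1],[0,0,0],-1],[[0,0,0],[0,0,0],-1],[[0,0,0],[0,0,0],-1],[[0,0,0],[0,0,0],-1],[[0,0,0],[0,0,0],-1],[[0,0,0],[0,0,0],-1],[[0,0,0],[0,0,0],-1]]'
```

```text
time: 12.8
tool_pos: [444.2, 238.2, 171.0]
tcp_rot: [-3.141, 0.0, 1.57]
contact_force: [1.1, -0.1, -1.4]
grip_width: 51.4
finger_force: 29.9
time: 13.63
tool_pos: [302.1, 385.0, 128.4]
tcp_rot: [-3.141, 0.001, 1.571]
contact_force: [-0.4, -0.2, -1.8]
grip_width: 51.3
finger_force: 29.9
time: 14.47
tool_pos: [302.9, 385.7, 93.8]
tcp_rot: [3.141, -0.001, 1.571]
contact_force: [0.6, 0.3, -2.0]
grip_width: 51.5
finger_force: 29.9
```

```bash
python3 -m pendant '[[[0.3,-0.3,0],[0,0,0],-1],[[0.4,-0.5,0],[0,0,0],-1],[[0.2,-0.3,0],[0,0,0],-1],[[0,0,-0.1],[0,0,0],-1],[[0,0,-0.06],[0,0,0],-1],[[0,0,-0.04],[0,0,0],-1],[[0,0,0],[0,0,0],-1],[[0,0,0],[0,0,0],-1],[[0,0,0],[0,0,0],-1],[[0,0,0],[0,0,0],-1]]'; python3 -m pendant '[[[0,0,-0.04],[0,0,0],-1],[[0,0,-0.03],[0,0,0],-1],[[0,0,0],[0,0,0],-1],[[0,0,0],[0,0,0],-1],[[0,0,0],[0,0,0],-1],[[0,0,0],[0,0,0],-1],[[0,0,0],[0,0,0],-1],[[0,0,0],[0,0,0],-1],[[0,0,0],[0,0,0],-1],[[0,0,0],[0,0,0],-1]]'
```

```text
time: 15.3
tool_pos: [329.5, 352.8, 87.5]
tcp_rot: [3.141, -0.0, 1.571]
contact_force: [-0.3, 0.7, -1.0]
grip_width: 51.3
finger_force: 29.9
time: 16.13
tool_pos: [329.7, 352.5, 85.4]
tcp_rot: [3.141, 0.0, 1.571]
contact_force: [-0.6, -0.3, -1.6]
grip_width: 51.4
finger_force: 29.9
```

```bash
python3 -m pendant '[[[0,0,-0.04],[0,0,0],-1],[[0,0,0],[0,0,0],-1],[[0,0,0],[0,0,0],-1],[[0,0,0],[0,0,0],-1],[[0,0,0],[0,0,0],-1],[[0,0,0],[0,0,0],-1],[[0,0,0],[0,0,0],-1],[[0,0,0],[0,0,0],-1],[[0,0,0],[0,0,0],-1],[[0,0,0],[0,0,0],-1]]'
```

```text
time: 16.97
tool_pos: [329.8, 352.8, 84.8]
tcp_rot: [3.141, -0.001, 1.571]
contact_force: [-1.9, 0.2, 5.1]
grip_width: 51.5
finger_force: 30.0
```

```bash
python3 -m pendant '[[[0,0,0],[0,0,0],1],[[0,0,0],[0,0,0],1],[[0,0,0],[0,0,0],1],[[0,0,0],[0,0,0],1],[[0,0,0.4],[0,0,0],1],[[0,0,0.8],[0,0,0],1],[[0,0,0.9],[0,0,0],1],[[0,0,0.9],[0,0,0],1],[[0.3,-0.5,0.7],[0,0,-0.25],1],[[0.6,-0.9,0.3],[0,0,0],1]]';python3 -m pendant '[[[0.6,-1,0],[0,0,0],1],[[0.6,-1,0],[0,0,0],1],[[0.6,-1,0],[0,0,0],1],[[0.6,-1,0],[0,0,0],1],[[0.6,-1,0],[0,0,0],1],[[0.6,-1,0],[0,0,0],1],[[0.6,-1,0],[0,0,0],1],[[0.6,-1,0],[0,0,0],1],[[0.6,-1,0],[0,0,0],1],[[0.6,-0.8,0],[0,0,0],1]]';python3 -m pendant '[[[0.27,-0.43,0],[0,0,0],1],[[0,0,0],[0,0,0],1],[[0,0,0],[0,0,0],1],[[0,0,0],[0,0,0],1],[[0,0,0],[0,0,0],1],[[0,0,0],[0,0,0],1],[[0,0,0],[0,0,0],1],[[0,0,0],[0,0,0],1],[[0,0,0],[0,0,0],1],[[0,0,0],[0,0,0],1]]'
```

```text
time: 17.8
tool_pos: [356.9, 312.3, 207.1]
tcp_rot: [3.138, -0.004, 1.543]
contact_force: [0.6, -0.6, 0.5]
grip_width: 91.7
finger_force: 0.0
time: 18.63
tool_pos: [537.3, 14.1, 204.0]
tcp_rot: [-3.142, 0.0, 1.54]
contact_force: [1.0, 0.9, -0.0]
grip_width: 91.9
finger_force: 0.0
time: 19.47
tool_pos: [544.8, 3.8, 204.2]
tcp_rot: [3.141, 0.0, 1.541]
contact_force: [0.2, -0.2, -0.5]
grip_width: 91.7
finger_force: 0.0
```

```bash
python3 -m pendant '[[[0,0,-0.5],[0,0,0],1],[[0,0,-0.9],[0,0,0],1],[[0,0,-0.9],[0,0,0],1],[[0,0,-0.8],[0,0,0],1],[[0,0,-0.5],[0,0,0],1],[[0,0,-0.13],[0,0,0],1],[[0,0,0],[0,0,0],1],[[0,0,0],[0,0,0],-1],[[0,0,0],[0,0,0],-1],[[0,0,0],[0,0,0],-1]]'; python3 -m pendant '[[[0,0,0],[0,0,0],-1],[[0,0,0],[0,0,0],-1],[[0,0,0],[0,0,0],-1],[[0,0,0],[0,0,0],-1],[[0,0,0],[0,0,0],-1],[[0,0,0.1],[0,0,0],-1],[[0,0,0.3],[0,0,0],-1],[[0,0,0.3],[0,0,0],-1],[[0,0,0],[0,0,0],-1],[[0,0,0],[0,0,0],-1]]'
```

```text
time: 20.3
tool_pos: [545.6, 3.5, 93.5]
tcp_rot: [3.139, 0.0, 1.541]
contact_force: [-0.0, 0.4, 0.7]
grip_width: 76.3
finger_force: 0.0
time: 21.13
tool_pos: [545.4, 3.5, 114.1]
tcp_rot: [3.14, 0.0, 1.541]
contact_force: [0.6, -0.8, -3.3]
grip_width: 54.3
finger_force: 29.9
```

```bash
python3 -m pendant '[[[0,0,0.5],[0,0,0],-1],[[0,0,0.7],[0,0,0],-1],[[0,0,0.6],[0,0,0],-1],[[-0.2,0.37,0.2],[0,0,0],-1],[[-0.35,0.7,0],[0,0,0],-1],[[-0.4,0.9,0],[0,0,0],-1],[[-0.4,0.9,0],[0,0,0],-1],[[-0.4,0.9,0],[0,0,0],-1],[[-0.4,0.9,0],[0,0,0],-1],[[-0.4,0.9,0],[0,0,0],-1]]'; python3 -m pendant '[[[-0.4,0.9,0],[0,0,0],-1],[[-0.4,0.9,0],[0,0,0],-1],[[-0.35,0.8,0],[0,0,0],-1],[[-0.3,0.6,0],[0,0,0],-1],[[-0.15,0.4,0],[0,0,0],-1],[[-0.08,0.2,-0.3],[0,0,0],-1],[[0,0,-0.5],[0,0,0],-1],[[0,0,-0.6],[0,0,0],-1],[[0,0,-0.5],[0,0,0],-1],[[0,0,-0.3],[0,0,0],-1]]';python3 -m pendant '[[[0,0,-0.2],[0,0,0],-1],[[0,0,-0.15],[0,0,0],-1],[[0,0,-0.05],[0,0,0],-1],[[0,0,0],[0,0,0],-1],[[0,0,0],[0,0,0],-1],[[0,0,0],[0,0,0],-1],[[0,0,0],[0,0,0],-1],[[0,0,0],[0,0,0],-1],[[0,0,0],[0,0,0],-1],[[0,0,0],[0,0,0],-1]]'
```

```text
time: 21.97
tool_pos: [466.5, 172.3, 172.5]
tcp_rot: [-3.14, 0.0, 1.541]
contact_force: [0.4, 1.4, -2.4]
grip_width: 54.0
finger_force: 29.9
time: 22.8
tool_pos: [416.4, 284.0, 104.7]
tcp_rot: [-3.138, 0.002, 1.541]
contact_force: [0.1, 0.4, -3.9]
grip_width: 53.8
finger_force: 29.9
time: 23.63
tool_pos: [418.0, 284.7, 95.4]
tcp_rot: [3.141, -0.0, 1.541]
contact_force: [-0.5, 0.3, -3.5]
grip_width: 54.3
finger_force: 29.9
```

```bash
python3 -m pendant '[[[0,0,-0.06],[0,0,0],-1],[[0,0,-0.05],[0,0,0],-1],[[0,0,0],[0,0,0],-1],[[0,0,0],[0,0,0],-1],[[0,0,0],[0,0,0],-1],[[0,0,0],[0,0,0],-1],[[0,0,0],[0,0,0],-1],[[0,0,0],[0,0,0],-1],[[0,0,0],[0,0,0],-1],[[0,0,0],[0,0,0],-1]]'; python3 -m pendant '[[[0,0,-0.04],[0,0,0],-1],[[0,0,0],[0,0,0],-1],[[0,0,0],[0,0,0],-1],[[0,0,0],[0,0,0],-1],[[0,0,0],[0,0,0],-1],[[0,0,0],[0,0,0],-1],[[0,0,0],[0,0,0],-1],[[0,0,0],[0,0,0],-1],[[0,0,0],[0,0,0],-1],[[0,0,0],[0,0,0],-1]]'
```

```text
time: 24.47
tool_pos: [417.9, 284.7, 92.0]
tcp_rot: [3.141, -0.0, 1.541]
contact_force: [0.2, 0.3, -2.8]
grip_width: 53.9
finger_force: 29.9
time: 25.3
tool_pos: [417.9, 284.7, 90.7]
tcp_rot: [3.142, -0.0, 1.541]
contact_force: [-0.4, 0.1, -3.4]
grip_width: 54.0
finger_force: 29.9
```

```bash
python3 -m pendant '[[[0,0,-0.04],[0,0,0],-1],[[0,0,0],[0,0,0],-1],[[0,0,0],[0,0,0],-1],[[0,0,0],[0,0,0],-1],[[0,0,0],[0,0,0],-1],[[0,0,0],[0,0,0],-1],[[0,0,0],[0,0,0],-1],[[0,0,0],[0,0,0],-1],[[0,0,0],[0,0,0],-1],[[0,0,0],[0,0,0],-1]]'
```

```text
time: 26.13
tool_pos: [418.0, 284.7, 89.6]
tcp_rot: [3.141, -0.0, 1.541]
contact_force: [0.6, -0.2, -2.0]
grip_width: 53.6
finger_force: 29.9
```

```bash
python3 -m pendant '[[[0,0,-0.04],[0,0,0],-1],[[0,0,0],[0,0,0],-1],[[0,0,0],[0,0,0],-1],[[0,0,0],[0,0,0],-1],[[0,0,0],[0,0,0],-1],[[0,0,0],[0,0,0],-1],[[0,0,0],[0,0,0],-1],[[0,0,0],[0,0,0],-1],[[0,0,0],[0,0,0],-1],[[0,0,0],[0,0,0],-1]]'
```

```text
time: 26.97
tool_pos: [417.3, 284.8, 89.0]
tcp_rot: [-3.141, -0.0, 1.541]
contact_force: [-3.0, 0.6, 4.9]
grip_width: 54.0
finger_force: 30.0
```

```bash
python3 -m pendant '[[[0,0,0],[0,0,0],1],[[0,0,0],[0,0,0],1],[[0,0,0],[0,0,0],1],[[0,0,0],[0,0,0],1],[[0,0,0.4],[0,0,0],1],[[0,0,0.8],[0,0,0],1],[[0,0,0.9],[0,0,0],1],[[0,0,0.9],[0,0,0],1],[[0.3,-0.4,0.5],[0,0,0.25],1],[[0.6,-0.87,0.2],[0,0,0],1]]';python3 -m pendant '[[[0.67,-0.95,0],[0,0,0],1],[[0.7,-1,0],[0,0,0],1],[[0.7,-1,0],[0,0,0],1],[[0.7,-1,0],[0,0,0],1],[[0.7,-1,0],[0,0,0],1],[[0.7,-1,0],[0,0,0],1],[[0.7,-0.95,0],[0,0,0],1],[[0.5,-0.7,0],[0,0,0],1],[[0.2,-0.4,0],[0,0,0],1],[[0,0,0],[0,0,0],1]]';python3 -m pendant '[[[0,0,0],[0,0,0],1],[[0,0,0],[0,0,0],1],[[0,0,0],[0,0,0],1],[[0,0,0],[0,0,0],1],[[0,0,0],[0,0,0],1],[[0,0,0],[0,0,0],1],[[0,0,0],[0,0,0],1],[[0,0,0],[0,0,0],1],[[0,0,0],[0,0,0],1],[[0,0,0],[0,0,0],1]]'; python3 snap.py wrist w3
```

```text
time: 27.8
tool_pos: [445.1, 248.6, 202.3]
tcp_rot: [3.137, -0.003, 1.576]
contact_force: [-0.3, 0.8, -0.8]
grip_width: 91.7
finger_force: 0.0
time: 28.63
tool_pos: [612.8, 4.0, 198.7]
tcp_rot: [-3.141, 0.001, 1.568]
contact_force: [-0.1, 0.1, -0.7]
grip_width: 91.9
finger_force: 0.0
time: 29.47
tool_pos: [612.0, 6.6, 199.3]
tcp_rot: [3.142, -0.0, 1.571]
contact_force: [0.7, -0.6, 0.6]
grip_width: 91.6
finger_force: 0.0
29.5167 [612.    6.6 199.3] [3.142 0.    1.571]
```

View pics/w3v.png

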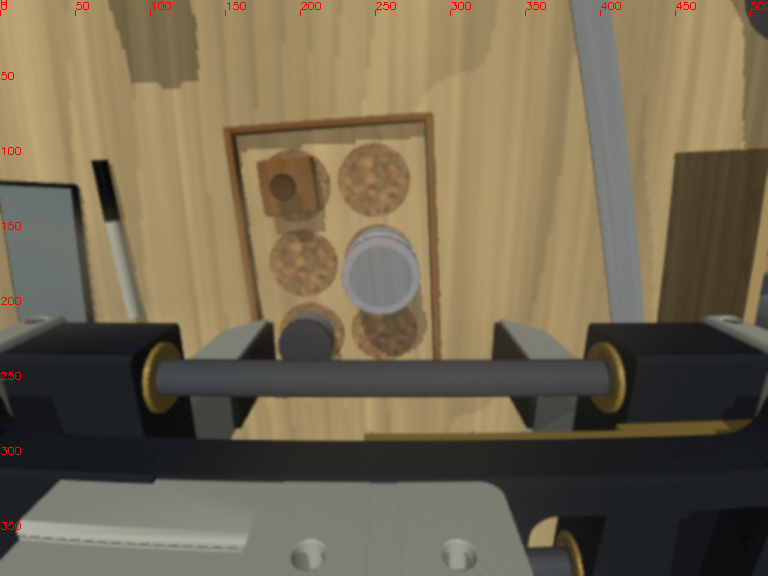

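The tray now holds only the pot (lid centre at (254,184)). The empty cork spots are at (249,120), (203,175) and (257,220), in unscaled pixels.

```bash
python3 - <<'E'
from h import *
import pickle
w=pickle.load(open("pics/w3.pkl","rb"))
for n,u,z in[("pot",(381,276),66),("FLspot",(374,180),6),("NMspot",(304,263),6),("FRspot",(386,329),6)]:
    print(n,onz(w,np.array(u)/1.5,z).round(1))
E
```

```text
pot [611.9   6.5  66. ]
FLspot [606.1  70.8   6. ]
NMspot [546.4   2.5   6. ]
FRspot [615.9 -57.2   6. ]
```

```bash
python3 -m pendant '[[[0,0,-0.5],[0,0,0],1],[[0,0,-1],[0,0,0],1],[[0,0,-1],[0,0,0],1],[[0,0,-1],[0,0,0],1],[[0,0,-0.9],[0,0,0],1],[[0,0,-0.5],[0,0,0],1],[[0,0,-0.2],[0,0,0],1],[[0,0,0],[0,0,0],1],[[0,0,0],[0,0,0],-1],[[0,0,0],[0,0,0],-1]]'; python3 -m pendant '[[[0,0,0],[0,0,0],-1],[[0,0,0],[0,0,0],-1],[[0,0,0],[0,0,0],-1],[[0,0,0],[0,0,0],-1],[[0,0,0],[0,0,0],-1],[[0,0,0.1],[0,0,0],-1],[[0,0,0.3],[0,0,0],-1],[[0,0,0.3],[0,0,0],-1],[[0,0,0],[0,0,0],-1],[[0,0,0],[0,0,0],-1]]'
```

```text
time: 30.35
tool_pos: [613.1, 6.5, 47.9]
tcp_rot: [3.139, 0.0, 1.571]
contact_force: [-0.3, 0.3, 0.3]
grip_width: 82.3
finger_force: 0.0
time: 31.18
tool_pos: [612.6, 6.6, 68.4]
tcp_rot: [3.139, 0.0, 1.571]
contact_force: [0.8, 0.4, -2.3]
grip_width: 55.6
finger_force: 30.0
```

```bash
python3 -m pendant '[[[0,0,0.5],[0,0,0],-1],[[0,0,0.9],[0,0,0],-1],[[0,0,0.9],[0,0,0],-1],[[-0.1,-0.3,0.9],[0,0,0],-1],[[-0.3,-0.6,0.6],[0,0,0],-1],[[-0.5,-0.85,0],[0,0,0],-1],[[-0.5,-0.9,0],[0,0,0],-1],[[-0.5,-0.9,0],[0,0,0],-1],[[-0.5,-0.9,0],[0,0,0],-1],[[-0.5,-0.9,0],[0,0,0],-1]]'; python3 -m pendant '[[[-0.5,-0.9,0],[0,0,0],-1],[[-0.5,-0.9,0],[0,0,0],-1],[[-0.5,-0.9,0],[0,0,0],-1],[[-0.5,-0.9,0],[0,0,0],-1],[[-0.27,-0.6,0],[0,0,0],-1],[[-0.1,-0.3,0],[0,0,0],-1],[[0,0,0],[0,0,0],-1],[[0,0,0],[0,0,0],-1],[[0,0,0],[0,0,0],-1],[[0,0,0],[0,0,0],-1]]'; python3 snap.py wrist w4
```

```text
time: 32.02
tool_pos: [524.0, -154.9, 181.2]
tcp_rot: [-3.141, -0.0, 1.571]
contact_force: [0.2, -0.4, -1.1]
grip_width: 55.6
finger_force: 30.0
time: 32.85
tool_pos: [454.5, -287.6, 181.3]
tcp_rot: [3.142, -0.0, 1.573]
contact_force: [1.0, 0.2, -1.5]
grip_width: 55.4
finger_force: 30.0
32.9 [ 454.5 -287.7  181.3] [ 3.141 -0.     1.573]
```

View pics/w4v.png

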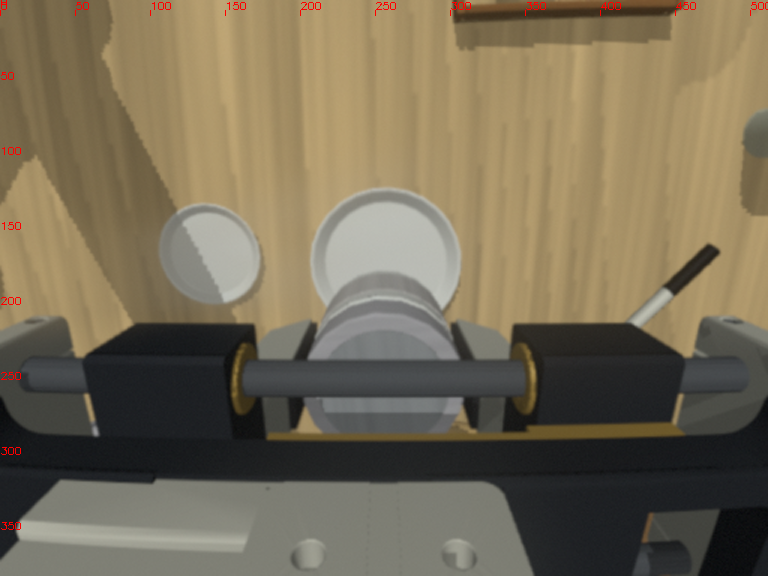

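The larger saucer (x 311–461, top at 187, 150 px wide in the 1.5x view) is under the pot. The smaller one at (210,254) is only 100 px wide, so the larger is the right one.

```bash
python3 - <<'E'
from h import *
import pickle
from scipy.optimize import least_squares
w=pickle.load(open("pics/w4.pkl","rb"))
im=cv2.imread("pics/w4.png").astype(int)
P=[onz(w,np.array(u)/1.5,11)[:2] for u in((311,258),(461,258),(386,187),(332,207),(440,207),(317,286),(455,285))]
P=np.array(P);r=least_squares(lambda q:np.hypot(*(P-q[:2]).T)-q[2],[454,-289,60]);print(r.x,r.fun.round(1))
g=im.sum(2);sat=im.max(2)-im.min(2)
m=((sat<25)&(g>330)).astype(np.uint8);m[210:]=0
n,l,st,c=cv2.connectedComponentsWithStats(m);print([s.tolist() for s in st if s[4]>800])
E
```

```text
[ 458.10021821 -285.67007145   58.71776211] [ 0.2  0.3 -1.1  0.6  0.6 -0.3 -0.4]
[[0, 0, 512, 384, 185747], [207, 126, 100, 84, 7054], [106, 136, 68, 67, 3534]]
```

```bash
python3 -m pendant '[[[0.1,0.03,-0.4],[0,0,0],-1],[[0,0,-0.8],[0,0,0],-1],[[0,0,-0.9],[0,0,0],-1],[[0,0,-0.9],[0,0,0],-1],[[0,0,-0.7],[0,0,0],-1],[[0,0,-0.4],[0,0,0],-1],[[0,0,-0.15],[0,0,0],-1],[[0,0,0],[0,0,0],-1],[[0,0,0],[0,0,0],-1],[[0,0,0],[0,0,0],-1]]'; python3 -m pendant '[[[0,0,-0.1],[0,0,0],-1],[[0,0,-0.06],[0,0,0],-1],[[0,0,-0.04],[0,0,0],-1],[[0,0,0],[0,0,0],-1],[[0,0,0],[0,0,0],-1],[[0,0,0],[0,0,0],-1],[[0,0,0],[0,0,0],-1],[[0,0,0],[0,0,0],-1],[[0,0,0],[0,0,0],-1],[[0,0,0],[0,0,0],-1]]'
```

```text
time: 33.73
tool_pos: [457.7, -288.2, 55.0]
tcp_rot: [3.14, 0.001, 1.571]
contact_force: [0.9, -0.8, -1.9]
grip_width: 55.3
finger_force: 30.0
time: 34.57
tool_pos: [456.9, -288.0, 47.9]
tcp_rot: [3.141, 0.0, 1.571]
contact_force: [-0.0, -0.8, -0.8]
grip_width: 55.2
finger_force: 30.0
```

```bash
for i in 1; do python3 -m pendant '[[[0,0.03,-0.05],[0,0,0],-1],[[0,0,0],[0,0,0],-1],[[0,0,0],[0,0,0],-1],[[0,0,0],[0,0,0],-1],[[0,0,0],[0,0,0],-1],[[0,0,0],[0,0,0],-1],[[0,0,0],[0,0,0],-1],[[0,0,0],[0,0,0],-1],[[0,0,0],[0,0,0],-1],[[0,0,0],[0,0,0],-1]]'; done; python3 -m pendant '[[[0,0,-0.04],[0,0,0],-1],[[0,0,0],[0,0,0],-1],[[0,0,0],[0,0,0],-1],[[0,0,0],[0,0,0],-1],[[0,0,0],[0,0,0],-1],[[0,0,0],[0,0,0],-1],[[0,0,0],[0,0,0],-1],[[0,0,0],[0,0,0],-1],[[0,0,0],[0,0,0],-1],[[0,0,0],[0,0,0],-1]]'
```

```text
time: 35.4
tool_pos: [456.9, -287.1, 46.3]
tcp_rot: [3.142, 0.0, 1.571]
contact_force: [-0.0, 0.5, -1.7]
grip_width: 55.5
finger_force: 30.0
time: 36.23
tool_pos: [456.9, -287.1, 45.1]
tcp_rot: [3.141, 0.0, 1.571]
contact_force: [0.0, 0.3, -1.5]
grip_width: 55.4
finger_force: 30.0
```

```bash
python3 -m pendant '[[[0,0,-0.04],[0,0,0],-1],[[0,0,0],[0,0,0],-1],[[0,0,0],[0,0,0],-1],[[0,0,0],[0,0,0],-1],[[0,0,0],[0,0,0],-1],[[0,0,0],[0,0,0],-1],[[0,0,0],[0,0,0],-1],[[0,0,0],[0,0,0],-1],[[0,0,0],[0,0,0],-1],[[0,0,0],[0,0,0],-1]]'
```

```text
time: 37.07
tool_pos: [457.0, -287.2, 44.8]
tcp_rot: [3.141, 0.001, 1.571]
contact_force: [-1.7, 1.8, 7.2]
grip_width: 55.4
finger_force: 30.0
```

```bash
python3 -m pendant '[[[0,0,0],[0,0,0],1],[[0,0,0],[0,0,0],1],[[0,0,0],[0,0,0],1],[[0,0,0],[0,0,0],1],[[0,0,0.4],[0,0,0],1],[[0,0,0.8],[0,0,0],1],[[0,0,1],[0,0,0],1],[[0,0,1],[0,0,0],1],[[0,0,1],[0,0,0],1],[[0,0,0.6],[0,0,0],1]]';python3 -m pendant '[[[0,0,0.3],[0,0,0],1],[[-0.04,0.5,0],[0,0,-0.25],1],[[-0.06,0.8,0],[0,0,0],1],[[-0.07,1,0],[0,0,0],1],[[-0.07,1,0],[0,0,0],1],[[-0.07,1,0],[0,0,0],1],[[-0.07,1,0],[0,0,0],1],[[-0.07,1,0],[0,0,0],1],[[-0.07,1,0],[0,0,0],1],[[-0.07,1,0],[0,0,0],1]]';python3 -m pendant '[[[-0.07,1,0],[0,0,0],1],[[-0.07,1,0],[0,0,0],1],[[-0.07,1,0],[0,0,0],1],[[-0.07,1,0],[0,0,0],1],[[-0.07,1,0],[0,0,0],1],[[-0.07,1,0],[0,0,0],1],[[-0.07,1,0],[0,0,0],1],[[-0.07,1,0],[0,0,0],1],[[-0.07,1,0],[0,0,0],1],[[-0.07,0.8,0],[0,0,0],1]]'; python3 snap.py side s2; python3 - <<'E'
from h import *
im=cv2.imread("pics/s2.png");a=cv2.resize(im[100:190,240:390],None,fx=5,fy=5,interpolation=2);cv2.imwrite("pics/s2c.png",a)
E
```

```text
time: 37.9
tool_pos: [457.7, -287.7, 191.1]
tcp_rot: [3.138, 0.003, 1.571]
contact_force: [0.5, -0.6, 0.5]
grip_width: 91.9
finger_force: 0.0
time: 38.73
tool_pos: [438.4, -36.6, 196.1]
tcp_rot: [-3.14, -0.0, 1.541]
contact_force: [-0.1, 0.9, 0.4]
grip_width: 91.9
finger_force: 0.0
time: 39.57
tool_pos: [417.4, 257.8, 196.0]
tcp_rot: [-3.14, 0.0, 1.542]
contact_force: [1.0, -0.4, 0.6]
grip_width: 91.8
finger_force: 0.0
39.6167 [417.2 260.7 196. ] [-3.140e+00 -2.000e-03  1.543e+00]
```

View pics/s2v.png

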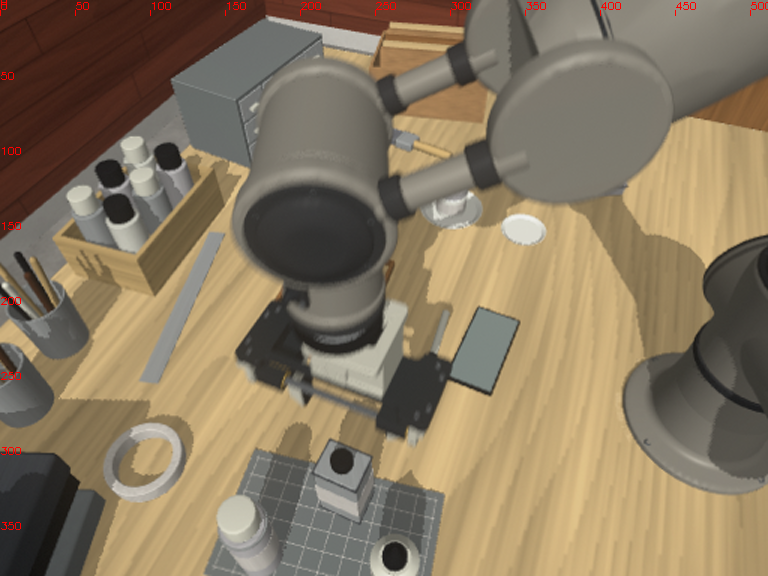

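```bash
python3 -m pendant '[[[0,0.4,0],[0,0,0],1],[[0,0.3,0],[0,0,0],1],[[0,0.15,0],[0,0,0],1],[[0,0,0],[0,0,0],1],[[0,0,0],[0,0,0],1],[[0,0,0],[0,0,0],1],[[0,0,0],[0,0,0],1],[[0,0,0],[0,0,0],1],[[0,0,0],[0,0,0],1],[[0,0,0],[0,0,0],1]]'
```

```text
time: 40.45
tool_pos: [418.3, 281.2, 197.0]
tcp_rot: [3.141, -0.0, 1.54]
contact_force: [-0.4, -0.6, -0.5]
grip_width: 91.6
finger_force: 0.0
```

```bash
python3 -m pendant '[[[0,0.12,-0.5],[0,0,0],1],[[0,0,-0.9],[0,0,0],1],[[0,0,-0.9],[0,0,0],1],[[0,0,-0.8],[0,0,0],1],[[0,0,-0.35],[0,0,0],1],[[0,0,-0.1],[0,0,0],1],[[0,0,0],[0,0,0],1],[[0,0,0],[0,0,0],-1],[[0,0,0],[0,0,0],-1],[[0,0,0],[0,0,0],-1]]'; python3 -m pendant '[[[0,0,0],[0,0,0],-1],[[0,0,0],[0,0,0],-1],[[0,0,0],[0,0,0],-1],[[0,0,0],[0,0,0],-1],[[0,0,0],[0,0,0],-1],[[0,0,0.2],[0,0,0],-1],[[0,0,0.4],[0,0,0],-1],[[0,0,0.4],[0,0,0],-1],[[0,0,0],[0,0,0],-1],[[0,0,0],[0,0,0],-1]]'
```

```text
time: 41.28
tool_pos: [418.8, 285.3, 91.5]
tcp_rot: [3.14, -0.001, 1.541]
contact_force: [1.2, 0.0, 0.4]
grip_width: 76.2
finger_force: 0.0
time: 42.12
tool_pos: [418.4, 285.1, 120.7]
tcp_rot: [3.141, -0.0, 1.541]
contact_force: [-0.4, -0.6, -3.4]
grip_width: 54.0
finger_force: 29.9
```

```bash
python3 -m pendant '[[[0,0,0.4],[0,0,0],-1],[[0,0,0.7],[0,0,0],-1],[[0,0,0.5],[0,0,0],-1],[[0.2,-0.38,0.2],[0,0,0],-1],[[0.35,-0.7,0],[0,0,0],-1],[[0.4,-0.9,0],[0,0,0],-1],[[0.4,-0.9,0],[0,0,0],-1],[[0.4,-0.9,0],[0,0,0],-1],[[0.4,-0.9,0],[0,0,0],-1],[[0.4,-0.9,0],[0,0,0],-1]]'; python3 -m pendant '[[[0.4,-0.9,0],[0,0,0],-1],[[0.4,-0.9,0],[0,0,0],-1],[[0.35,-0.8,0],[0,0,0],-1],[[0.3,-0.6,0],[0,0,0],-1],[[0.15,-0.4,0],[0,0,0],-1],[[0.08,-0.2,-0.1],[0,0,0],-1],[[0,0,-0.4],[0,0,0],-1],[[0,0,-0.3],[0,0,0],-1],[[0,0,0],[0,0,0],-1],[[0,0,0],[0,0,0],-1]]'
```

```text
time: 42.95
tool_pos: [494.5, 116.2, 173.4]
tcp_rot: [-3.14, 0.0, 1.541]
contact_force: [-0.0, 0.6, -3.0]
grip_width: 53.9
finger_force: 29.9
time: 43.78
tool_pos: [544.2, 4.5, 149.6]
tcp_rot: [-3.139, -0.0, 1.542]
contact_force: [0.6, -0.5, -3.1]
grip_width: 54.1
finger_force: 29.9
```

```bash
python3 -m pendant '[[[0.02,-0.03,-0.4],[0,0,0],-1],[[0,0,-0.6],[0,0,0],-1],[[0,0,-0.4],[0,0,0],-1],[[0,0,-0.25],[0,0,0],-1],[[0,0,-0.1],[0,0,0],-1],[[0,0,0],[0,0,0],-1],[[0,0,0],[0,0,0],-1],[[0,0,0],[0,0,0],-1],[[0,0,0],[0,0,0],-1],[[0,0,0],[0,0,0],-1]]';python3 -m pendant '[[[0,0,-0.04],[0,0,0],-1],[[0,0,0],[0,0,0],-1],[[0,0,0],[0,0,0],-1],[[0,0,0],[0,0,0],-1],[[0,0,0],[0,0,0],-1],[[0,0,0],[0,0,0],-1],[[0,0,0],[0,0,0],-1],[[0,0,0],[0,0,0],-1],[[0,0,0],[0,0,0],-1],[[0,0,0],[0,0,0],-1]]'
```

```text
time: 44.62
tool_pos: [546.0, 2.7, 98.5]
tcp_rot: [3.14, 0.0, 1.541]
contact_force: [0.0, 0.5, -3.3]
grip_width: 53.9
finger_force: 29.9
time: 45.45
tool_pos: [545.7, 2.7, 96.7]
tcp_rot: [3.141, 0.0, 1.541]
contact_force: [0.2, -0.1, -3.0]
grip_width: 54.2
finger_force: 29.9
```

```bash
python3 -m pendant '[[[0,0.03,-0.05],[0,0,0],-1],[[0,0,-0.02],[0,0,0],-1],[[0,0,0],[0,0,0],-1],[[0,0,0],[0,0,0],-1],[[0,0,0],[0,0,0],-1],[[0,0,0],[0,0,0],-1],[[0,0,0],[0,0,0],-1],[[0,0,0],[0,0,0],-1],[[0,0,0],[0,0,0],-1],[[0,0,0],[0,0,0],-1]]';python3 -m pendant '[[[0,0,-0.03],[0,0,0],-1],[[0,0,0],[0,0,0],-1],[[0,0,0],[0,0,0],-1],[[0,0,0],[0,0,0],-1],[[0,0,0],[0,0,0],-1],[[0,0,0],[0,0,0],-1],[[0,0,0],[0,0,0],-1],[[0,0,0],[0,0,0],-1],[[0,0,0],[0,0,0],-1],[[0,0,0],[0,0,0],-1]]'
```

```text
time: 46.28
tool_pos: [545.7, 3.6, 94.6]
tcp_rot: [3.141, -0.0, 1.541]
contact_force: [-0.2, -0.5, -3.1]
grip_width: 53.7
finger_force: 29.9
time: 47.12
tool_pos: [545.7, 3.6, 93.7]
tcp_rot: [3.142, 0.0, 1.541]
contact_force: [-0.5, 0.1, -3.6]
grip_width: 54.1
finger_force: 29.9
```

```bash
python3 -m pendant '[[[0,0,-0.04],[0,0,0],-1],[[0,0,0],[0,0,0],-1],[[0,0,0],[0,0,0],-1],[[0,0,0],[0,0,0],-1],[[0,0,0],[0,0,0],-1],[[0,0,0],[0,0,0],-1],[[0,0,0],[0,0,0],-1],[[0,0,0],[0,0,0],-1],[[0,0,0],[0,0,0],-1],[[0,0,0],[0,0,0],-1]]'
```

```text
time: 47.95
tool_pos: [545.4, 3.7, 93.4]
tcp_rot: [-3.141, 0.0, 1.541]
contact_force: [-2.9, 0.2, 4.9]
grip_width: 54.1
finger_force: 30.0
```

```bash
python3 -m pendant '[[[0,0,0],[0,0,0],1],[[0,0,0],[0,0,0],1],[[0,0,0],[0,0,0],1],[[0,0,0],[0,0,0],1],[[0,0,0.4],[0,0,0],1],[[0,0,0.8],[0,0,0],1],[[0,0,0.9],[0,0,0],1],[[0,0,0.9],[0,0,0],1],[[-0.3,0.5,0.4],[0,0,0.25],1],[[-0.6,0.9,0.2],[0,0,0],1]]';python3 -m pendant '[[[-0.6,1,0],[0,0,0],1],[[-0.6,1,0],[0,0,0],1],[[-0.6,1,0],[0,0,0],1],[[-0.6,1,0],[0,0,0],1],[[-0.6,1,0],[0,0,0],1],[[-0.6,1,0],[0,0,0],1],[[-0.6,1,0],[0,0,0],1],[[-0.6,1,0],[0,0,0],1],[[-0.6,0.9,0],[0,0,0],1],[[-0.5,0.7,0],[0,0,0],1]]';python3 -m pendant '[[[-0.27,0.5,0],[0,0,0],1],[[-0.12,0.13,0],[0,0,0],1],[[0,0,0],[0,0,0],1],[[0,0,0],[0,0,0],1],[[0,0,0],[0,0,0],1],[[0,0,0],[0,0,0],1],[[0,0,0],[0,0,0],1],[[0,0,0],[0,0,0],1],[[0,0,0],[0,0,0],1],[[0,0,0],[0,0,0],1]]'
```

```text
time: 48.78
tool_pos: [521.2, 44.1, 202.9]
tcp_rot: [3.135, 0.001, 1.569]
contact_force: [-0.4, 0.6, 0.2]
grip_width: 91.8
finger_force: 0.0
time: 49.62
tool_pos: [340.4, 335.5, 200.6]
tcp_rot: [3.141, -0.001, 1.572]
contact_force: [-0.5, -0.1, -0.0]
grip_width: 91.9
finger_force: 0.0
time: 50.45
tool_pos: [330.2, 352.3, 200.6]
tcp_rot: [3.141, 0.0, 1.57]
contact_force: [0.4, 0.2, -0.1]
grip_width: 91.9
finger_force: 0.0
```

```bash
python3 -m pendant '[[[0,0,-0.5],[0,0,0],1],[[0,0,-0.9],[0,0,0],1],[[0,0,-0.9],[0,0,0],1],[[0,0,-0.8],[0,0,0],1],[[0,0,-0.52],[0,0,0],1],[[0,0,-0.2],[0,0,0],1],[[0,0,0],[0,0,0],1],[[0,0,0],[0,0,0],-1],[[0,0,0],[0,0,0],-1],[[0,0,0],[0,0,0],-1]]'; python3 -m pendant '[[[0,0,0],[0,0,0],-1],[[0,0,0],[0,0,0],-1],[[0,0,0],[0,0,0],-1],[[0,0,0],[0,0,0],-1],[[0,0,0],[0,0,0],-1],[[0,0,0.2],[0,0,0],-1],[[0,0,0.4],[0,0,0],-1],[[0,0,0.4],[0,0,0],-1],[[0,0,0],[0,0,0],-1],[[0,0,0],[0,0,0],-1]]'
```

```text
time: 51.28
tool_pos: [330.6, 353.0, 87.1]
tcp_rot: [3.14, -0.001, 1.571]
contact_force: [-0.1, -0.5, 0.8]
grip_width: 76.6
finger_force: 0.0
time: 52.12
tool_pos: [330.2, 352.7, 116.3]
tcp_rot: [3.14, -0.001, 1.571]
contact_force: [-0.3, 0.5, -1.2]
grip_width: 51.3
finger_force: 29.9
```

```bash
python3 -m pendant '[[[0,0,0.4],[0,0,0],-1],[[0,0,0.7],[0,0,0],-1],[[0,0,0.5],[0,0,0],-1],[[0.23,-0.3,0.2],[0,0,0],-1],[[0.6,-0.6,0],[0,0,0],-1],[[0.9,-0.9,0],[0,0,0],-1],[[0.9,-0.9,0],[0,0,0],-1],[[0.9,-0.9,0],[0,0,0],-1],[[0.9,-0.9,0],[0,0,0],-1],[[0.9,-0.9,0],[0,0,0],-1]]'; python3 -m pendant '[[[0.9,-0.9,0],[0,0,0],-1],[[0.9,-0.9,0],[0,0,0],-1],[[0.9,-0.9,0],[0,0,0],-1],[[0.6,-0.7,0],[0,0,0],-1],[[0.4,-0.4,0],[0,0,0],-1],[[0.2,-0.2,0],[0,0,0],-1],[[0,0,-0.3],[0,0,0],-1],[[0,0,-0.3],[0,0,0],-1],[[0,0,0],[0,0,0],-1],[[0,0,0],[0,0,0],-1]]'
```

```text
time: 52.95
tool_pos: [490.6, 188.0, 168.7]
tcp_rot: [-3.14, 0.001, 1.571]
contact_force: [-0.3, 0.4, -1.7]
grip_width: 51.5
finger_force: 29.9
time: 53.78
tool_pos: [605.4, 71.7, 150.6]
tcp_rot: [-3.139, -0.0, 1.572]
contact_force: [-0.1, 0.5, -1.7]
grip_width: 51.1
finger_force: 29.9
```

```bash
python3 -m pendant '[[[0,0,-0.4],[0,0,0],-1],[[0,0,-0.6],[0,0,0],-1],[[0,0,-0.5],[0,0,0],-1],[[0,0,-0.25],[0,0,0],-1],[[0,0,-0.1],[0,0,0],-1],[[0,0,0],[0,0,0],-1],[[0,0,0],[0,0,0],-1],[[0,0,0],[0,0,0],-1],[[0,0,0],[0,0,0],-1],[[0,0,0],[0,0,0],-1]]';python3 -m pendant '[[[0,0,-0.04],[0,0,0],-1],[[0,0,0],[0,0,0],-1],[[0,0,0],[0,0,0],-1],[[0,0,0],[0,0,0],-1],[[0,0,0],[0,0,0],-1],[[0,0,0],[0,0,0],-1],[[0,0,0],[0,0,0],-1],[[0,0,0],[0,0,0],-1],[[0,0,0],[0,0,0],-1],[[0,0,0],[0,0,0],-1]]'
```

```text
time: 54.62
tool_pos: [607.3, 70.5, 97.1]
tcp_rot: [3.14, -0.0, 1.571]
contact_force: [-0.5, 0.0, -1.8]
grip_width: 51.5
finger_force: 29.9
time: 55.45
tool_pos: [606.9, 70.5, 95.2]
tcp_rot: [3.142, 0.0, 1.571]
contact_force: [-0.3, -0.1, -2.4]
grip_width: 51.6
finger_force: 29.9
```

```bash
python3 -m pendant '[[[0,0,-0.08],[0,0,0],-1],[[0,0,-0.06],[0,0,0],-1],[[0,0,0],[0,0,0],-1],[[0,0,0],[0,0,0],-1],[[0,0,0],[0,0,0],-1],[[0,0,0],[0,0,0],-1],[[0,0,0],[0,0,0],-1],[[0,0,0],[0,0,0],-1],[[0,0,0],[0,0,0],-1],[[0,0,0],[0,0,0],-1]]';python3 -m pendant '[[[0,0,-0.03],[0,0,0],-1],[[0,0,0],[0,0,0],-1],[[0,0,0],[0,0,0],-1],[[0,0,0],[0,0,0],-1],[[0,0,0],[0,0,0],-1],[[0,0,0],[0,0,0],-1],[[0,0,0],[0,0,0],-1],[[0,0,0],[0,0,0],-1],[[0,0,0],[0,0,0],-1],[[0,0,0],[0,0,0],-1]]'
```

```text
time: 56.28
tool_pos: [606.9, 70.5, 91.1]
tcp_rot: [3.141, 0.0, 1.571]
contact_force: [1.1, -0.4, -1.6]
grip_width: 51.3
finger_force: 29.9
time: 57.12
tool_pos: [606.9, 70.5, 90.1]
tcp_rot: [3.141, 0.0, 1.571]
contact_force: [0.6, 0.5, -1.3]
grip_width: 51.4
finger_force: 29.9
```

```bash
python3 -m pendant '[[[0,0,-0.04],[0,0,0],-1],[[0,0,0],[0,0,0],-1],[[0,0,0],[0,0,0],-1],[[0,0,0],[0,0,0],-1],[[0,0,0],[0,0,0],-1],[[0,0,0],[0,0,0],-1],[[0,0,0],[0,0,0],-1],[[0,0,0],[0,0,0],-1],[[0,0,0],[0,0,0],-1],[[0,0,0],[0,0,0],-1]]'
```

```text
time: 57.95
tool_pos: [607.1, 70.5, 89.1]
tcp_rot: [3.141, 0.0, 1.571]
contact_force: [-0.5, -0.6, 3.6]
grip_width: 51.5
finger_force: 30.0
```

```bash
python3 -m pendant '[[[0,0,0],[0,0,0],1],[[0,0,0],[0,0,0],1],[[0,0,0],[0,0,0],1],[[0,0,0],[0,0,0],1],[[0,0,0.4],[0,0,0],1],[[0,0,0.8],[0,0,0],1],[[0,0,1],[0,0,0],1],[[0,0,1],[0,0,0],1],[[0,0,1],[0,0,0],1],[[-0.2,0.5,0.5],[0,0,0],1]]';python3 -m pendant '[[[-0.35,0.9,0],[0,0,0],1],[[-0.38,1,0],[0,0,0],1],[[-0.38,1,0],[0,0,0],1],[[-0.38,1,0],[0,0,0],1],[[-0.38,1,0],[0,0,0],1],[[-0.38,1,0],[0,0,0],1],[[-0.38,1,0],[0,0,0],1],[[-0.38,1,0],[0,0,0],1],[[-0.38,1,0],[0,0,0],1],[[-0.3,0.7,0],[0,0,0],1]]';python3 -m pendant '[[[-0.14,0.35,0],[0,0,0],1],[[0,0,0],[0,0,0],1],[[0,0,0],[0,0,0],1],[[0,0,0],[0,0,0],1],[[0,0,0],[0,0,0],1],[[0,0,0],[0,0,0],1],[[0,0,0],[0,0,0],1],[[0,0,0],[0,0,0],1],[[0,0,0],[0,0,0],1],[[0,0,0],[0,0,0],1]]'
```

```text
time: 58.78
tool_pos: [602.8, 83.6, 233.8]
tcp_rot: [3.136, 0.001, 1.568]
contact_force: [0.8, 0.2, -0.9]
grip_width: 91.7
finger_force: 0.0
time: 59.62
tool_pos: [488.9, 375.9, 229.7]
tcp_rot: [-3.141, -0.001, 1.572]
contact_force: [-0.2, 1.2, -0.0]
grip_width: 91.9
finger_force: 0.0
time: 60.45
tool_pos: [486.1, 383.8, 230.0]
tcp_rot: [3.141, 0.0, 1.571]
contact_force: [-0.3, 0.6, 0.4]
grip_width: 91.9
finger_force: 0.0
```

```bash
python3 -m pendant '[[[0,0,-0.5],[0,0,0],1],[[0,0,-0.9],[0,0,0],1],[[0,0,-0.9],[0,0,0],1],[[0,0,-0.9],[0,0,0],1],[[0,0,-0.57],[0,0,0],1],[[0,0,-0.2],[0,0,0],1],[[0,0,0],[0,0,0],1],[[0,0,0],[0,0,0],-1],[[0,0,0],[0,0,0],-1],[[0,0,0],[0,0,0],-1]]'; python3 -m pendant '[[[0,0,0],[0,0,0],-1],[[0,0,0],[0,0,0],-1],[[0,0,0],[0,0,0],-1],[[0,0,0],[0,0,0],-1],[[0,0,0],[0,0,0],-1],[[0,0,0.2],[0,0,0],-1],[[0,0,0.5],[0,0,0],-1],[[0,0,0.9],[0,0,0],-1],[[0,0,0.9],[0,0,0],-1],[[0,0,0.5],[0,0,0],-1]]'
```

```text
time: 61.28
tool_pos: [486.8, 384.5, 112.5]
tcp_rot: [3.139, -0.002, 1.571]
contact_force: [0.7, 0.4, -0.4]
grip_width: 76.3
finger_force: 0.0
time: 62.12
tool_pos: [486.7, 384.4, 204.0]
tcp_rot: [3.139, -0.002, 1.571]
contact_force: [1.4, 0.8, -1.9]
grip_width: 49.3
finger_force: 30.0
```

```bash
python3 -m pendant '[[[0,0,0.8],[0,0,0],-1],[[0,0,0.7],[0,0,0],-1],[[0.1,-0.4,0.33],[0,0,0],-1],[[0.2,-0.8,0],[0,0,0],-1],[[0.27,-0.95,0],[0,0,0],-1],[[0.27,-0.95,0],[0,0,0],-1],[[0.27,-0.95,0],[0,0,0],-1],[[0.27,-0.95,0],[0,0,0],-1],[[0.27,-0.95,0],[0,0,0],-1],[[0.27,-0.95,0],[0,0,0],-1]]'; python3 -m pendant '[[[0.27,-0.95,0],[0,0,0],-1],[[0.27,-0.95,0],[0,0,0],-1],[[0.27,-0.95,0],[0,0,0],-1],[[0.27,-0.95,0],[0,0,0],-1],[[0.27,-0.95,0],[0,0,0],-1],[[0.27,-0.95,0],[0,0,0],-1],[[0.27,-0.95,0],[0,0,0],-1],[[0.3,-0.7,0],[0,0,0],-1],[[0.18,-0.44,0],[0,0,0],-1],[[0,0,0],[0,0,0],-1]]'; python3 -m pendant '[[[0,0,-0.4],[0,0,0],-1],[[0,0,-0.7],[0,0,0],-1],[[0,0,-0.8],[0,0,0],-1],[[0,0,-0.7],[0,0,0],-1],[[0,0,-0.4],[0,0,0],-1],[[0,0,-0.2],[0,0,0],-1],[[0,0,0],[0,0,0],-1],[[0,0,0],[0,0,0],-1],[[0,0,0],[0,0,0],-1],[[0,0,0],[0,0,0],-1]]'
```

```text
time: 62.95
tool_pos: [543.4, 174.6, 255.1]
tcp_rot: [-3.14, 0.001, 1.571]
contact_force: [0.1, 0.9, -2.2]
grip_width: 49.4
finger_force: 30.0
time: 63.78
tool_pos: [614.9, -60.1, 254.7]
tcp_rot: [-3.141, 0.001, 1.567]
contact_force: [-1.2, 0.4, -2.1]
grip_width: 49.0
finger_force: 30.0
time: 64.62
tool_pos: [615.3, -56.7, 161.0]
tcp_rot: [3.139, 0.0, 1.571]
contact_force: [-0.7, 1.0, -1.5]
grip_width: 49.3
finger_force: 30.0
```

```bash
python3 -m pendant '[[[0,0,-0.4],[0,0,0],-1],[[0,0,-0.5],[0,0,0],-1],[[0,0,-0.35],[0,0,0],-1],[[0,0,-0.15],[0,0,0],-1],[[0,0,0],[0,0,0],-1],[[0,0,0],[0,0,0],-1],[[0,0,0],[0,0,0],-1],[[0,0,0],[0,0,0],-1],[[0,0,0],[0,0,0],-1],[[0,0,0],[0,0,0],-1]]';python3 -m pendant '[[[0,0,-0.04],[0,0,0],-1],[[0,0,0],[0,0,0],-1],[[0,0,0],[0,0,0],-1],[[0,0,0],[0,0,0],-1],[[0,0,0],[0,0,0],-1],[[0,0,0],[0,0,0],-1],[[0,0,0],[0,0,0],-1],[[0,0,0],[0,0,0],-1],[[0,0,0],[0,0,0],-1],[[0,0,0],[0,0,0],-1]]'
```

```text
time: 65.45
tool_pos: [614.9, -56.7, 118.2]
tcp_rot: [3.141, 0.0, 1.571]
contact_force: [0.2, 0.6, -1.8]
grip_width: 49.1
finger_force: 30.0
time: 66.28
tool_pos: [614.7, -56.7, 116.6]
tcp_rot: [3.141, -0.0, 1.571]
contact_force: [0.2, 0.2, -1.9]
grip_width: 49.2
finger_force: 30.0
```

```bash
python3 -m pendant '[[[0,0,-0.05],[0,0,0],-1],[[0,0,0],[0,0,0],-1],[[0,0,0],[0,0,0],-1],[[0,0,0],[0,0,0],-1],[[0,0,0],[0,0,0],-1],[[0,0,0],[0,0,0],-1],[[0,0,0],[0,0,0],-1],[[0,0,0],[0,0,0],-1],[[0,0,0],[0,0,0],-1],[[0,0,0],[0,0,0],-1]]';python3 -m pendant '[[[0,0,-0.03],[0,0,0],-1],[[0,0,0],[0,0,0],-1],[[0,0,0],[0,0,0],-1],[[0,0,0],[0,0,0],-1],[[0,0,0],[0,0,0],-1],[[0,0,0],[0,0,0],-1],[[0,0,0],[0,0,0],-1],[[0,0,0],[0,0,0],-1],[[0,0,0],[0,0,0],-1],[[0,0,0],[0,0,0],-1]]'
```

```text
time: 67.12
tool_pos: [614.7, -56.7, 115.0]
tcp_rot: [3.141, 0.0, 1.571]
contact_force: [-0.0, -0.0, -2.8]
grip_width: 48.7
finger_force: 30.0
time: 67.95
tool_pos: [614.7, -56.7, 114.1]
tcp_rot: [3.142, 0.0, 1.571]
contact_force: [-0.1, 0.2, -1.8]
grip_width: 49.0
finger_force: 30.0
```

```bash
python3 -m pendant '[[[0,0,-0.04],[0,0,0],-1],[[0,0,0],[0,0,0],-1],[[0,0,0],[0,0,0],-1],[[0,0,0],[0,0,0],-1],[[0,0,0],[0,0,0],-1],[[0,0,0],[0,0,0],-1],[[0,0,0],[0,0,0],-1],[[0,0,0],[0,0,0],-1],[[0,0,0],[0,0,0],-1],[[0,0,0],[0,0,0],-1]]'
```

```text
time: 68.78
tool_pos: [614.8, -56.7, 114.0]
tcp_rot: [3.141, 0.0, 1.571]
contact_force: [-2.2, -0.1, 5.3]
grip_width: 49.3
finger_force: 30.0
```

```bash
python3 -m pendant '[[[0,0,0],[0,0,0],1],[[0,0,0],[0,0,0],1],[[0,0,0],[0,0,0],1],[[0,0,0],[0,0,0],1],[[0,0,0.4],[0,0,0],1],[[0,0,0.8],[0,0,0],1],[[0,0,1],[0,0,0],1],[[0,0,1],[0,0,0],1],[[0,0,1],[0,0,0],1],[[0,0,0.5],[0,0,0],1]]'; python3 -m pendant '[[[-0.2,-0.3,0],[0,0,0],1],[[-0.5,-0.3,0],[0,0,0],1],[[-0.5,-0.2,0],[0,0,0],1],[[-0.3,0,0],[0,0,0],1],[[0,0,0],[0,0,0],1],[[0,0,0],[0,0,0],1],[[0,0,0],[0,0,0],1],[[0,0,0],[0,0,0],1],[[0,0,0],[0,0,0],1],[[0,0,0],[0,0,0],1]]'; python3 snap.py wrist w5; python3 snap.py scene s5
```

```text
time: 69.62
tool_pos: [615.8, -56.8, 258.1]
tcp_rot: [3.136, 0.001, 1.571]
contact_force: [0.3, 0.7, -0.4]
grip_width: 92.2
finger_force: 0.0
time: 70.45
tool_pos: [570.0, -80.5, 253.6]
tcp_rot: [-3.141, -0.0, 1.571]
contact_force: [-0.1, -0.0, -0.9]
grip_width: 92.1
finger_force: 0.0
70.5 [570.  -80.6 253.7] [-3.141 -0.     1.571]
70.55 [569.9 -80.5 253.7] [-3.141 -0.     1.571]
```

View pics/w5v.png

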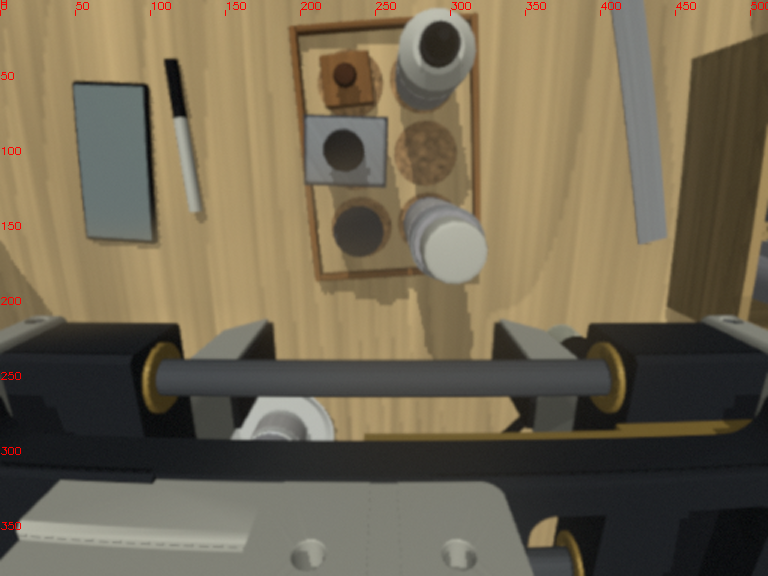

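View pics/s5v.png

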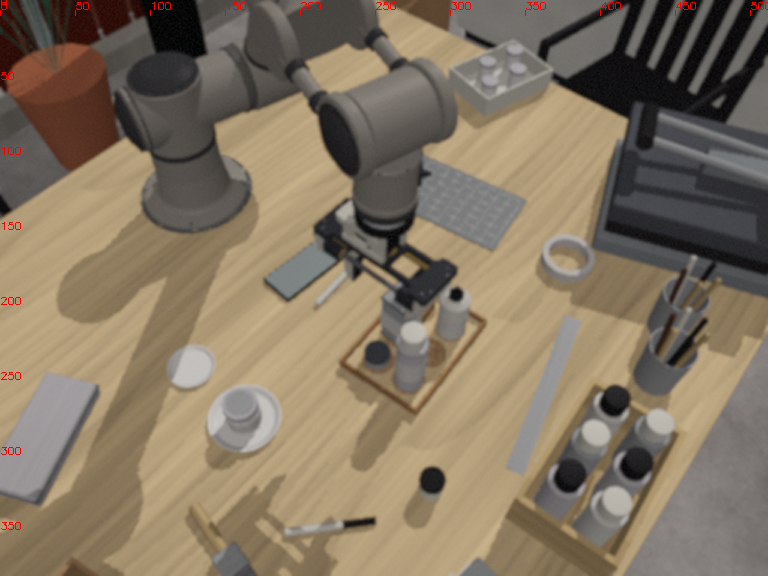

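Everything stands upright. The three containers are in the tray, with cap tops at (303,167), (229,100) and (293,29). The pot is in the saucer, with its lid at about (161,268) in the scene view. A quick numeric check follows.

```bash
python3 - <<'E'
from h import *
import pickle
w=pickle.load(open("pics/w5.pkl","rb"));a=cam("scene")
for n,u,z in[("spray",(454,250),156),("bot",(440,44),125),("tin",(343,150),132),("potspot",(426,153),6)]:print(n,onz(w,np.array(u)/1.5,z).round(1))
im=cv2.imread("pics/s5.png")[235:325,120:210];v=cv2.resize(im,None,fx=6,fy=6,interpolation=2)
for P,r,z in(((457,-287),60,11),((457,-287),28,64),((457,-287),28,4)):
    t=np.linspace(0,6.3,60);q=proj(a,np.c_[P[0]+r*np.cos(t),P[1]+r*np.sin(t),0*t+z]);cv2.polylines(v,[np.int32((q-[120,235])*6)],0,(0,0,255))
cv2.imwrite("pics/s5c.png",v)
E
```

```text
spray [613.8 -55.3 156. ]
bot [605.8  66.  125. ]
tin [546.4   3.3 132. ]
potspot [610.8   7.    6. ]
```

View pics/s5c.png

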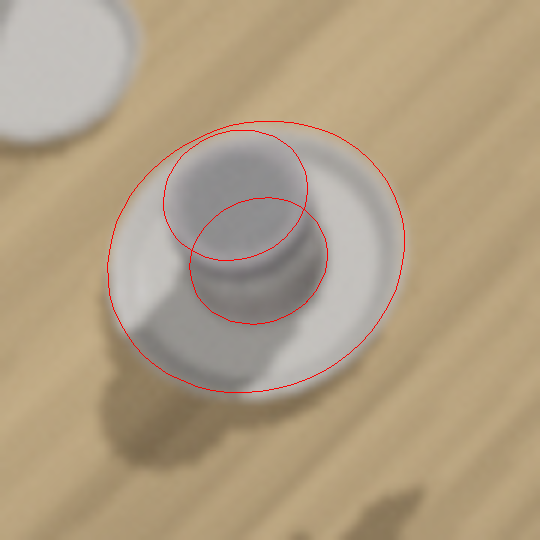

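Relative to the overlay, the pot and saucer show the same small offset, so the pot is centred. Handing in.

```bash
python3 -c "
from plant import bot
print(bot.close_job())"
```

```text
the job is handed in; nothing more can be done
None
```

The job is handed in at about 71 s of 131 s: the pot stands in the middle of the larger saucer, and the spray can, squeeze bottle and square tin are back upright on their own cork spots, with the pin tin and block stamp left in place.

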